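# Set up and start a high-voltage test on a power converter

## Task

Run the high-voltage test on the aluminium power converter: set it down gently in the nest of the test fixture with its green terminal end facing the orange contact carriage, then nudge the stiff carriage gently towards it, without a knock, until its pointer stands on the red line; never go past the line, because that bends the probes. Then lower the clear hood fully closed without slamming it and press the green start button all the way. Leave the other things on the bench where they are.

Things in the scene. Friction and masses are not known exactly. Their poses are not given: they have to be found in the camera images.
- fixture: fixed test fixture, a grey base 260 (x) x 330 (y) x 50 mm high; origin on its underside, midway along y, 140 mm from its near and 120 mm from its far side, z up, x towards its far side, y towards the hood's hinge. Its flat deck is 50 mm above the origin. It carries the nest, the contact carriage, the hood and the start button. A white fixed block (60 x 10 x 32 mm high) stands on the deck at x 22, y 115 mm. It stands on a 2 mm thick blue mat.
- nest (a point): point on the deck at the centre of the nest, at (22, 43, 50) mm in the fixture. The nest is a place for the converter bounded by white locators 8 mm high round its four corners, leaving 4 mm play on every side; the middle 60 mm of its long sides is open down to the deck. Axes as the fixture: the converter lies with its long side along y, terminal end to -y, its own axes parallel to these.
- converter_center (a point): centre (half-way up) of the loose power converter to be tested: aluminium case 56 (x) x 110 (y) x 40 mm high with dark slots on top, about 0.4 kg; its terminal end, with a green end plate and two brass terminals, is at its -y end.
- terminals (a point): middle of the converter's green terminal end, 55 mm from its centre along its -y, 22 mm above its underside.
- slide (a joint): travel of the orange contact carriage in m along the fixture's +y, towards the nest; starts between 0 and 0.025, the pointer is on the red line at 0.050, hard stop at 0.070. It slides with stiff friction, about 7 N to move it, and stays where it is left, so it is best brought up in small taps. The carriage is 92 (x) x 40 (y) mm and reaches from 4 to 38 mm above the deck; two brass spring probes stand out 19 mm from its nest side.
- push_face (a point): centre of the carriage's upright steel push plate (92 wide x 30 high), on its -y side, 21 mm above the deck, at (22, -120.5, 71) mm in the fixture when slide reads 0; push here along +y. Between it and the fixture's edge the deck is bare.
- pointer (a point): tip of the black index pointer on the carriage's near (-x) side, just above the white scale on the deck.
- mark (a point): middle of the red line across the white scale on the deck; the pointer is on it when both have the same y in the fixture.
- hood (a joint): opening angle of the clear plastic hood in rad, 0 closed, stop at 2.05; starts wide open between 1.7 and 1.95. Its hinge is stiff (about 0.9 N m) so that it stays at any angle and must be brought all the way down.
- hood_hinge (a point): middle of the hood's hinge axis, which runs along the fixture's x on its +y side, at (22, 125, 51) mm in the fixture. Axes as the fixture. Opening lifts the -y edge up and over towards +y.
- hood_grip (a point): middle of the black bar handle on top of the hood (100 mm long along x, 10 mm thick, bar centre 30 mm off the top panel). The hood is 176 (x) x 250 mm (from hinge to free edge) and 55.5 mm high over the hinge axis; when closed the handle is 222 mm from the hinge towards -y and 84 mm above the hinge axis.
- hood_push (a point): point on the outer face of the hood's clear top panel, on its centre line; when closed it is 170 mm from the hinge towards -y and 55.5 mm above the hinge axis. Its z axis is the panel's outward normal, its x axis the hinge direction.
- start (a joint): travel of the green start button in m, 0 released, 0.006 fully down at about 5 N; it springs back.
- start_top (a point): middle of the top of the green start button (30 mm across, pressed straight down) on the strip of the deck in front of the hood, 18 mm above the deck and 42 mm in front of the closed hood's near wall.
- adaptor_center (a point): centre of a loose black plastic adaptor with a white label, 52 x 95 x 34 mm; not part of the job.
- spool_center (a point): centre of a loose metal solder spool, 64 mm across, 55 mm high; not part of the job.
- meter_center (a point): centre of a loose yellow multimeter lying flat, 88 x 180 x 50 mm; not part of the job.
- screwdriver_center (a point): a loose screwdriver lying on the bench, 190 mm long; not part of the job.
- flux_center (a point): centre of a loose bottle, 56 mm across, 130 mm high; not part of the job.
- partsbin_center (a point): centre of a loose open blue parts bin, 110 x 160 x 60 mm high; not part of the job.
Things that resemble listed ones, but are neither listed nor needed, are in the scene too. What is shaped like the part that bears converter_center but brown or turquoise is not meant.

How it is judged:
By the outcome, as a careful person would: the job done as asked, in the order asked, and still so for the second after the job is handed in, with the robot touching nothing.
It also fails if it takes over 72 s, if anything falls off the work surface, if the arm or the gripper's body presses on something with over 40 N, if the wrist force passes 120 N, or if a joint passes its speed limit or range.

## Robot

A 6-joint arm with a two-finger parallel gripper is mounted at the origin on the work surface. World frame = base frame: x ahead of the robot, y to its left, z up, the work surface at z = 0. Lengths are in m, angles in rad, forces in N, time in s.
With the tool pointing down it reaches from about 0.3 to 0.825 m from the base axis. Payload 5.4 kg.
Tool frame: the origin (TCP) lies at the very end of the fingers, on their centre line; the grasp point (between the pads) lies 19 mm behind it; z points along the fingers, y is the line along which they close (so a half turn about z gives the same grasp; the last joint's range is limited). The gripper opens to 92 mm and grips with 3 to 60 N. Pads are 20 mm wide; open, the fingers measure 128 mm over their backs; the gripper's body (75 mm by 189 mm) begins 69 mm behind the grasp point.
Start: joints at [-1.555, 0.158, 1.597, -0, 1.386, -0.21], TCP at [0.129, -0.56, 0.215] pointing down, gripper open.
Joint ranges: [-2.91, 2.91], [-0.94, 2.29], [0.18, 2.7], [-1.29, 4.43], [0.17, 2.64], [-3, 3]. Speed limits (rad/s): [2.57, 2.57, 3.14, 3.14, 3.14, 3.14].

## Interface

Orientations are given as [roll, pitch, yaw] about the fixed x, y, z axes, in that order (R = Rz(yaw) Ry(pitch) Rx(roll)).
In Python, from station import env gives the robot as it stands. The module is installed in compiled form; this text tells all that it offers.
- The arm moves only by the shell command python3 -m jog 'ROWS'. ROWS is JSON, a list that holds one entry, the list of rows, each a list of 7 numbers: the closure, from 0 (fully open) to 1 (shut), then the shift along the tool's x, y, z normalised to -1 to 1, where 1 is 1000 mm, then the turn, a rotation vector about the tool's x, y, z normalised to -1 to 1, where 1 is 0.5 rad. A call has exactly 10 rows; each row is the pose to reach, as a shift and turn from the pose commanded when the call began, along the tool's axes at that moment; what a row does not reach only later rows make up. A row lasts 1/10 s, in which the tool goes at most 50 mm and 8.59 degrees, less where a joint would pass 70% of its speed; a pose out of reach is approached as far as the arm can. A call with a number of a shift or a turn outside -1 to 1 is refused whole. A call with a gripper value outside its range is refused whole. The fingers move at their own pace and stop on an object; the grip force is fixed at half the most. Time passes only in rows, so rows that repeat a pose let the fingers close, or fill a call up. It gives the time, the measured TCP pose, the force, the opening and the grip force at its end, in the units of the state.
- env.get_obs(): the state, without advancing time (a new reading comes with each control period).
- env.capture(name): name is "scene" or "top" or "wrist"; returns a dict with "color" (420x560x3 uint8, blue, green, red), "K" (3x3 intrinsics, pixels), "extrinsics" (4x4, takes a point from world to camera coordinates); the wrist camera has in their place "mount" (4x4, takes a point from camera to tool coordinates, whose origin is the TCP and whose axes are the flange's). Camera axes: x right, y down, z forward; pixel columns grow to the right and rows downward; lengths in m; the calibration is good to about 2 mm. The wrist camera is an equidistant fisheye: a pixel r from the principal point sees the ray r / f radians off the axis. A picture is of the moment at which its call begins: read the wrist's pose just before it. There is no depth.
- env.finish_job(): hands the job in; it is judged then, once.
Trained networks look in the newest picture that a camera, given by its name, has taken for a name from the list of things; names that differ only in an ending like _2 or _b are one class to them, and where a whole thing is asked for, a point or a joint stands for the part that bears it (a point fixed in the world has none). Each returns a list of dicts, best first, with "confidence" (0 to 1); they miss things now and then, are a little off and sometimes report something else, mostly with a low value. They report only what shows in the picture. A call takes as long as a camera call. They do not tell look-alikes from the thing itself.
- env.silhouettes(camera, name): "region" (420x560 bool, what is visible of it) and "centre" ([column, row] in pixels, amid what is visible of it).
The state is a dict: "time_s": time; "joint_pos": joint angles; "qd": joint speeds; "tau": joint torques, N m; "eef_pos": TCP position; "eef_rot": TCP orientation; "contact_force": force on the tool from outside, world axes, zero at the start; "moment": the same for the moment, N m; "width": finger opening in m; "grasp_force": force on a finger pad.
Only numpy, scipy, OpenCV 4.12 (cv2) and the standard library are available. Lean on these libraries where they do the work, as an engineer would, in place of code of your own. Each camera call takes 0.05 s, during which the arm holds its last target. There are 200 camera calls.

## Working session

There is one attempt and no reset: what is moved stays moved. The work goes in short steps, Python scripts to look and compute and a shell command to move; the robot and the scene stay as the last step left them, time stands still between calls to the robot, and variables do not carry over. Pictures are saved under pics/ and viewed, at most 10 in all, crops included, and the job is handed in when it is done.

```bash
mkdir -p pics
python3 - <<'E'
from station import env
import cv2,numpy as np
o=env.get_obs(); print({k:np.round(v,3).tolist() for k,v in o.items()})
for c in ("scene","top"):
    r=env.capture(c); cv2.imwrite(f"pics/{c}0.png",r["color"])
    print(c,r["K"].round(1).tolist(),np.round(r["extrinsics"],4).tolist())
    for n in ("converter_center","terminals","pointer","mark","push_face","start_top","hood_grip","nest","fixture","hood_hinge"):
        print(n,[(np.round(d["centre"],1).tolist(),round(d["confidence"],2),int(d["region"].sum())) for d in env.silhouettes(c,n)][:4])
E
```

```text
{'time_s': 0.0, 'joint_pos': [-1.555, 0.159, 1.598, -0.0, 1.386, -0.21], 'qd': [-0.0, 0.001, -0.001, 0.001, -0.001, 0.0], 'tau': [0.001, -38.557, -32.211, 0.07, 0.038, -0.0], 'eef_pos': [0.129, -0.56, 0.214], 'eef_rot': [-3.14, -0.0, 0.226], 'contact_force': [-0.885, -0.042, -0.274], 'moment': [0.022, -0.008, -0.01], 'grasp_force': 0.0, 'width': 0.092}
scene [[458.8, 0.0, 288.9], [0.0, 458.8, 196.3], [0.0, 0.0, 1.0]] [[0.7693, 0.6387, 0.0164, -0.4009], [0.5021, -0.5885, -0.6337, -0.1768], [-0.3951, 0.4957, -0.7734, 1.7184], [0.0, 0.0, 0.0, 1.0]]
converter_center [([193.7, 275.6], 0.78, 868), ([190.2, 353.5], 0.72, 1092), ([258.2, 339.7], 0.63, 899), ([309.3, 227.4], 0.56, 521)]
terminals [([190.9, 352.6], 0.96, 1087), ([199.2, 278.9], 0.95, 910), ([260.8, 341.1], 0.77, 905)]
pointer [([314.0, 227.1], 0.72, 472)]
mark [([329.4, 195.3], 0.98, 11455)]
push_face [([308.5, 228.2], 0.57, 506)]
start_top [([286.6, 200.5], 0.44, 65)]
hood_grip [([357.8, 151.8], 0.98, 4087), ([143.7, 327.4], 0.16, 2490)]
nest [([330.0, 196.2], 0.97, 11436)]
fixture [([333.8, 194.7], 0.76, 11351)]
hood_hinge [([330.9, 198.9], 0.76, 11603)]
top [[473.6, 0.0, 278.4], [0.0, 473.6, 211.6], [0.0, 0.0, 1.0]] [[0.0247, -0.9997, -0.0043, -0.0084], [-0.9979, -0.0244, -0.0607, 0.5065], [0.0605, 0.0058, -0.9981, 1.4339], [0.0, 0.0, 0.0, 1.0]]
converter_center [([390.0, 232.3], 0.95, 731), ([446.6, 184.0], 0.83, 781), ([401.5, 149.1], 0.77, 680)]
terminals [([444.4, 185.9], 0.79, 757), ([402.4, 142.5], 0.68, 758), ([392.8, 232.6], 0.63, 790), ([235.4, 185.3], 0.46, 13419)]
pointer [([286.8, 171.7], 0.89, 517)]
mark [([236.0, 185.9], 0.93, 13437)]
push_face [([284.8, 174.8], 0.98, 525)]
start_top [([275.6, 218.3], 0.38, 76)]
hood_grip [([178.6, 173.6], 0.96, 4098), ([388.7, 187.1], 0.67, 568)]
nest [([239.9, 184.7], 0.75, 13542)]
fixture [([237.4, 185.1], 0.58, 13421), ([285.9, 171.1], 0.41, 510)]
hood_hinge [([238.7, 184.5], 0.84, 13465)]
```

View pics/top0.png

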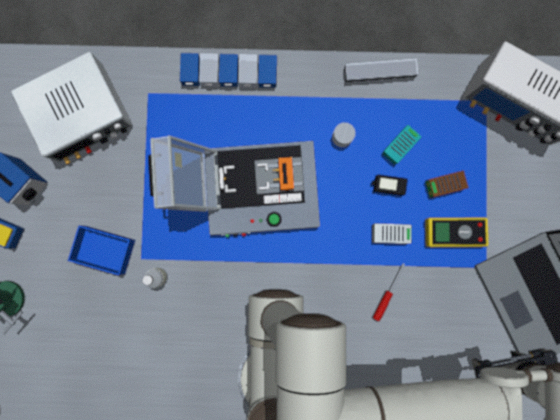

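View pics/scene0.png

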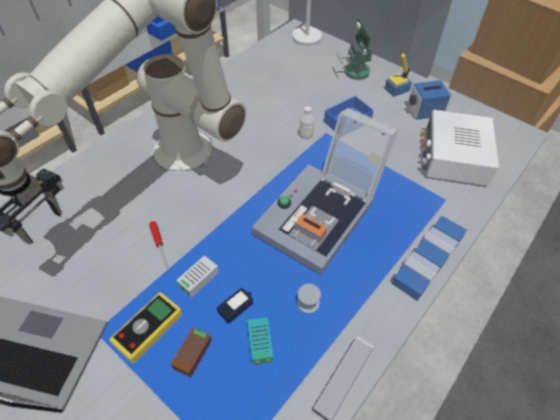

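```bash
cat > h.py <<'E'
import numpy as np,cv2
from scipy.spatial.transform import Rotation as R
K=np.array([[473.6,0,278.4],[0,473.6,211.6],[0,0,1]])
E=np.array([[0.0247,-0.9997,-0.0043,-0.0084],[-0.9979,-0.0244,-0.0607,0.5065],[0.0605,0.0058,-0.9981,1.4339]])
KS=np.array([[458.8,0,288.9],[0,458.8,196.3],[0,0,1]])
ES=np.array([[0.7693,0.6387,0.0164,-0.4009],[0.5021,-0.5885,-0.6337,-0.1768],[-0.3951,0.4957,-0.7734,1.7184]])
def back(uv,z,K=K,E=E):
    d=E[:,:3].T@np.linalg.inv(K)@np.array([*uv,1.]); c=-E[:,:3].T@E[:,3]
    return c+d*(z-c[2])/d[2]
def proj(P,K=K,E=E):
    p=(E[:,:3]@np.atleast_2d(P).T+E[:,3:]); q=K@p; return (q[:2]/q[2]).T
E
python3 - <<'E'
from h import *
t=cv2.imread("pics/top0.png"); s=cv2.imread("pics/scene0.png")
a=cv2.resize(t[125:245,200:330],None,fx=4,fy=4,interpolation=cv2.INTER_CUBIC)
b=cv2.resize(t[210:255,365:420],None,fx=5,fy=5,interpolation=cv2.INTER_CUBIC)
c=cv2.resize(s[250:300,170:225],None,fx=5,fy=5,interpolation=cv2.INTER_CUBIC)
im=np.zeros((480,800,3),np.uint8); im[:480,:520]=a; im[:225,520:795]=b; im[230:480,520:795]=c
cv2.imwrite("pics/crop0.png",im)
E
```

```text
(no output)
```

View pics/crop0.png

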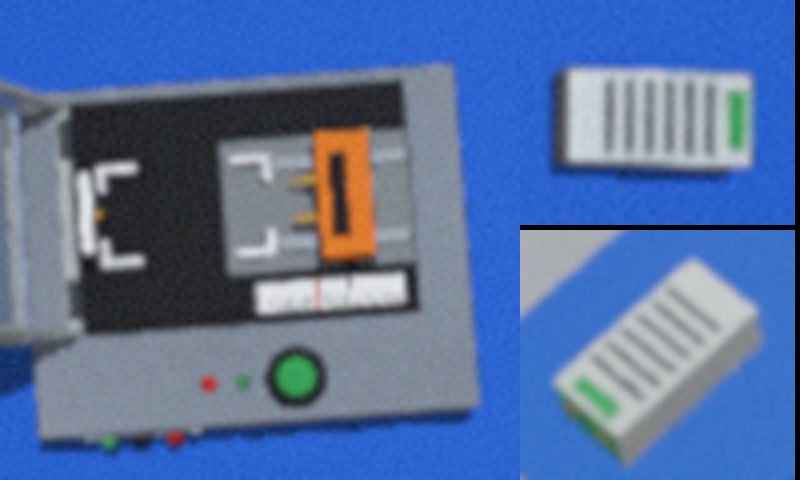

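Run:
```python
from h import *
from scipy.optimize import least_squares
cv=lambda p:np.array([200+(p[0]+.5)/4-.5,125+(p[1]+.5)/4-.5])
F=np.array([[120,-165,50],[-140,-165,50],[-140,165,50]])/1e3
U=np.array([cv(p) for p in((455,65),(479,404),(38,434))])
def W(q,P,z0=.002): return np.c_[(R.from_euler('z',q[2]).apply(P))[:,:2]+q[:2],P[:,2]+z0]
s=least_squares(lambda q:(proj(W(q,F))-U).ravel(),[.5,.05,0]); print("fix",s.x,s.fun.round(1)); q=s.x
for n,p,z in(("button",(295,377),.07),("red",(318,292),.052),("carrL",(318,130),.09),("carrR",(368,130),.09),("carrR2",(375,258),.09),("nestloc",(268,158),.06),("nestloc2",(272,250),.06),("l3",(100,165),.06),("l4",(108,265),.06)):
    w=back(cv(p),z); f=R.from_euler('z',-q[2]).apply(w-[q[0],q[1],0]); print(n,w.round(4),f.round(4))
c2=lambda p:np.array([365+(p[0]-520+.5)/5-.5,210+(p[1]+.5)/5-.5])
C=np.array([[28,55,40],[28,-55,40],[-28,-55,40],[-28,55,40]])/1e3
U=np.array([c2(p) for p in((565,68),(751,72),(751,168),(565,165))])
s=least_squares(lambda q:(proj(W(q,C))-U).ravel(),[.45,-.2,0]); print("conv",s.x,s.fun.round(1))
N=W(q,np.array([[22,43,50],[22,-120.5,71],[22,125,51]])/1e3);print(N.round(4))
```

```text
fix [0.58851786 0.05720231 0.08829164] [ 0.2 -0.8  0.1  0.6 -0.3  0.2]
button [0.4815 0.018  0.07  ] [-0.1101 -0.0296  0.07  ]
red [0.5462 0.0027 0.052 ] [-0.0469 -0.0506  0.052 ]
carrL [0.6616 0.0054 0.09  ] [ 0.0682 -0.058   0.09  ]
carrR [ 0.6624 -0.0311  0.09  ] [ 0.0658 -0.0945  0.09  ]
carrR2 [ 0.5686 -0.0383  0.09  ] [-0.0282 -0.0934  0.09  ]
nestloc [0.6449 0.0424 0.06  ] [ 0.0549 -0.0197  0.06  ]
nestloc2 [0.576  0.0376 0.06  ] [-0.0142 -0.0184  0.06  ]
l3 [0.6366 0.1676 0.06  ] [0.0577 0.1058 0.06  ]
l4 [0.5619 0.1593 0.06  ] [-0.0176  0.1041  0.06  ]
conv [ 0.44838959 -0.33811787  0.00669972] [ 0.3  0.4 -0.2  0.2 -0.2 -0.3  0.1 -0.3]
[[ 0.6066  0.102   0.052 ]
 [ 0.6211 -0.0609  0.073 ]
 [ 0.5994  0.1837  0.053 ]]
```

Lookalikes (top view): turquoise (402,145), brown (446,184), black adaptor (390,186), aluminium (392,233). I choose the aluminium one: its crop shows the silver case, slots and green end facing world -y, on the carriage side. The fixture fit agrees with the given sizes.

```bash
python3 -m jog '[[[0,0.04,-0.016,0,0,0,-0.1],[0,0.08,-0.032,0,0,0,-0.2],[0,0.12,-0.048,0,0,0,-0.4],[0,0.16,-0.064,0,0,0,-0.6],[0,0.2,-0.08,0,0,0,-0.8],[0,0.24,-0.096,0,0,0,-0.9],[0,0.28,-0.112,0,0,0,-1],[0,0.32,-0.128,0,0,0,-1],[0,0.361,-0.145,0,0,0,-1],[0,0.361,-0.145,0,0,0,-1]]]'
python3 -m jog '[[[0,0,0,0,0,0,-0.25],[0,0,0,0,0,0,-0.5],[0,0,0,0,0,0,-0.75],[0,0,0,0,0,0,-1],[0,0,0,0,0,0,-1],[0,0,0,0,0,0,-1],[0,0,0,0,0,0,-1],[0,0,0,0,0,0,-1],[0,0,0,0,0,0,-1],[0,0,0,0,0,0,-1]]]'
python3 -m jog '[[[0,0,0,0,0,0,-0.25],[0,0,0,0,0,0,-0.5],[0,0,0,0,0,0,-0.7],[0,0,0,0.02,0,0,-0.7],[0,0,0,0.04,0,0,-0.7],[0,0,0,0.06,0,0,-0.7],[0,0,0,0.08,0,0,-0.7],[0,0,0,0.08,0,0,-0.7],[0,0,0,0.08,0,0,-0.7],[0,0,0,0.08,0,0,-0.7]]]'
python3 - <<'E'
from station import env
from h import *
o=env.get_obs(); print({k:np.round(v,4).tolist() for k,v in o.items()})
r=env.capture("wrist"); print({k:np.round(v,4).tolist() for k,v in r.items() if k!="color"})
cv2.imwrite("pics/w1.png",r["color"])
E
```

```text
time_s: 2.1
eef_pos: [0.4514, -0.335, 0.2146]
eef_rot: [3.141, -0.002, 0.732]
contact_force: [-0.7, -0.2, 0.0]
width: 0.0918
grasp_force: 0.0
time_s: 3.1
eef_pos: [0.4481, -0.3383, 0.2146]
eef_rot: [3.142, 0.0, 1.225]
contact_force: [-0.3, -0.7, 0.9]
width: 0.0919
grasp_force: 0.0
time_s: 4.1
eef_pos: [0.4488, -0.339, 0.1361]
eef_rot: [3.14, 0.002, 1.576]
contact_force: [-0.4, 0.0, 1.1]
width: 0.0915
grasp_force: 0.0
{'time_s': 4.1, 'joint_pos': [-0.8618, 0.1963, 1.7144, -0.0, 1.2284, -0.8668], 'qd': [0.0001, -0.0045, -0.0037, -0.0, -0.0031, -0.0012], 'tau': [0.0057, -37.5199, -29.8123, 0.0351, 0.0866, 0.0008], 'eef_pos': [0.4488, -0.339, 0.1361], 'eef_rot': [3.14, 0.0018, 1.5758], 'contact_force': [-0.4249, 0.0402, 1.0534], 'moment': [-0.0502, -0.1451, -0.0193], 'grasp_force': 0.0, 'width': 0.0915}
{'K': [[325.1923, 0.0, 281.2511], [0.0, 325.1923, 208.2842], [0.0, 0.0, 1.0]], 'mount': [[-0.0001, -0.9613, -0.2756, 0.078], [1.0, -0.0002, 0.0005, -0.0001], [-0.0005, -0.2756, 0.9613, -0.1692], [0.0, 0.0, 0.0, 1.0]]}
```

View pics/w1.png

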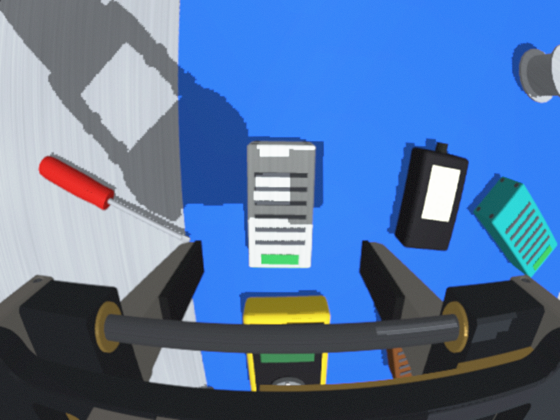

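The converter sits between the fingers with its top face about (248,143)-(316,143)-(311,266)-(250,266). The green end is at the bottom (tool -x = world -y), and the meter lies 40 mm or so beyond it.

```bash
cat >> h.py <<'E'
M=np.array([[-.0001,-.9613,-.2756,.078],[1,-.0002,.0005,-.0001],[-.0005,-.2756,.9613,-.1692]])
def wback(uv,z,pos,rot):
    d=(np.array(uv)-[281.2511,208.2842])/325.1923; r=np.linalg.norm(d); ray=np.array([*(d/r*np.sin(r)),np.cos(r)])
    T=R.from_euler('xyz',rot); c=T.apply(M[:,3])+pos; v=T.apply(M[:,:3]@ray); return c+v*(z-c[2])/v[2]
E
python3 - <<'E'
from h import *
P=np.array([wback(u,.042,[.4488,-.339,.1361],[3.14,.0018,1.5758]) for u in((248,143),(316,143),(311,266),(250,266))])
print(P.round(4),P.mean(0),[np.linalg.norm(P[i]-P[(i+1)%4]).round(4) for i in range(4)])
E
```

```text
[[ 0.4218 -0.2818  0.042 ]
 [ 0.4768 -0.2815  0.042 ]
 [ 0.476  -0.3906  0.042 ]
 [ 0.4211 -0.3909  0.042 ]] [ 0.44894371 -0.33620849  0.042     ] [np.float64(0.055), np.float64(0.1091), np.float64(0.0549), np.float64(0.1091)]
```

```bash
python3 -m jog '[[[0,0.002,0,0.03,0,0,0],[0,0.002,0,0.06,0,0,0],[0,0.002,0,0.09,0,0,0],[0,0.002,0,0.11,0,0,0],[0,0.002,0,0.123,0,0,0],[0,0.002,0,0.123,0,0,0],[0.5,0.002,0,0.123,0,0,0],[1,0.002,0,0.123,0,0,0],[1,0.002,0,0.123,0,0,0],[1,0.002,0,0.123,0,0,0]]]'
python3 -m jog '[[[1,0,0,0,0,0,0],[1,0,0,0,0,0,0],[1,0,0,0,0,0,0],[1,0,0,-0.01,0,0,0],[1,0,0,-0.03,0,0,0],[1,0,0,-0.06,0,0,0],[1,0,0,-0.1,0,0,0],[1,0,0,-0.14,0,0,0],[1,0,0,-0.165,0,0,0],[1,0,0,-0.165,0,0,0]]]'
```

```text
time_s: 5.15
eef_pos: [0.4485, -0.3367, 0.0125]
eef_rot: [3.141, 0.001, 1.576]
contact_force: [-0.2, 0.3, -0.0]
width: 0.0621
grasp_force: 0.0
time_s: 6.15
eef_pos: [0.4498, -0.3381, 0.1809]
eef_rot: [3.136, 0.006, 1.576]
contact_force: [0.3, -0.1, -2.6]
width: 0.0556
grasp_force: 29.9
```

```bash
python3 -m jog '[[[1,0.015,0.008,0,0,0,0],[1,0.05,0.025,0,0,0,-0.05],[1,0.09,0.045,0,0,0,-0.1],[1,0.13,0.067,0,0,0,-0.166],[1,0.17,0.088,0,0,0,-0.166],[1,0.21,0.11,0,0,0,-0.166],[1,0.25,0.135,0,0,0,-0.166],[1,0.28,0.15,0,0,0,-0.166],[1,0.295,0.159,0,0,0,-0.166],[1,0.3,0.159,0,0,0,-0.166]]]'
python3 - <<'E'
from station import env
from h import *
o=env.get_obs(); print({k:np.round(v,4).tolist() for k,v in o.items() if k[:3] in("eef","qd","wid")})
r=env.capture("wrist"); cv2.imwrite("pics/w2.png",r["color"])
E
```

```text
time_s: 7.15
eef_pos: [0.6048, -0.0331, 0.1741]
eef_rot: [-3.138, -0.002, 1.661]
contact_force: [-0.1, -0.6, -2.3]
width: 0.056
grasp_force: 29.9
{'qd': [0.0322, -0.0359, 0.025, -0.0233, 0.006, 0.0623], 'eef_pos': [0.6048, -0.0331, 0.1741], 'eef_rot': [-3.1379, -0.0016, 1.6614], 'width': 0.056}
```

View pics/w2.png

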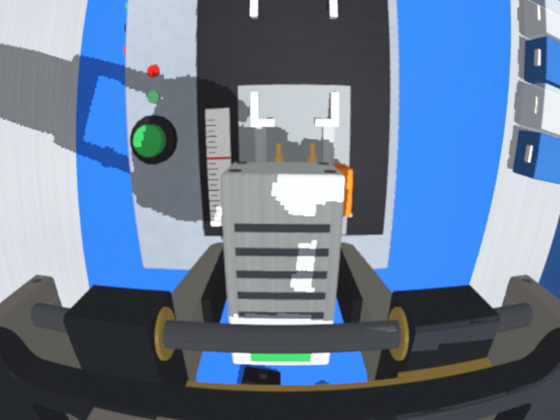

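Run:
```python
from h import *
pos,rot=[.6048,-.0331,.1741],[-3.1379,-.0016,1.6614]
w=lambda u,z:wback(u,z,pos,rot)
q=[.58852,.0572,.0883]
f=lambda p:(R.from_euler('z',-q[2]).apply(p-np.array([q[0],q[1],0]))*1e3).round(1)
for n,u,z in(("inL",(258,120),.06),("inR",(331,120),.06),("outL",(249,125),.06),("outR",(339,125),.06),("farL",(254,17),.06),("farR",(334,17),.06),("red",(218,158),.053),("redR",(230,158),.053),("btn",(150,140),.07),("deckBL",(143,268),.052),("deckBR",(388,268),.052)):
    print(n,w(u,z).round(4),f(w(u,z)))
zc=.1741-.0105+.04
for u in((226,172),(342,172),(232,362),(328,362)): print("conv",w(u,zc).round(4),f(w(u,zc)))
im=cv2.imread("pics/w2.png"); cv2.imwrite("pics/w2c.png",cv2.resize(im[0:280,120:400],None,fx=2.1,fy=2.1,interpolation=cv2.INTER_CUBIC))
```

```text
inL [0.5776 0.0409 0.06  ] [-12.3 -15.3  60. ]
inR [0.6405 0.047  0.06  ] [ 50.8 -14.7  60. ]
outL [0.5701 0.0359 0.06  ] [-20.2 -19.6  60. ]
outR [0.6479 0.0435 0.06  ] [ 58.  -18.9  60. ]
farL [0.5656 0.1332 0.06  ] [-16.1  77.7  60. ]
farR [0.6348 0.1405 0.06  ] [53.4 78.9 60. ]
red [0.5434 0.0039 0.053 ] [-49.7 -49.1  53. ]
redR [0.5544 0.0047 0.053 ] [-38.6 -49.3  53. ]
btn [0.4832 0.0186 0.07  ] [-108.3  -29.1   70. ]
deckBL [ 0.464  -0.1178  0.052 ] [-139.4 -163.4   52. ]
deckBR [ 0.7206 -0.0923  0.052 ] [ 118.4 -160.6   52. ]
conv [0.5758 0.0189 0.2036] [-16.1 -37.  203.6]
conv [0.6266 0.0236 0.2036] [ 34.9 -36.8 203.6]
conv [ 0.5817 -0.089   0.2036] [ -19.7 -145.1  203.6]
conv [ 0.6363 -0.0838  0.2036] [  35.1 -144.7  203.6]
```

View pics/w2c.png

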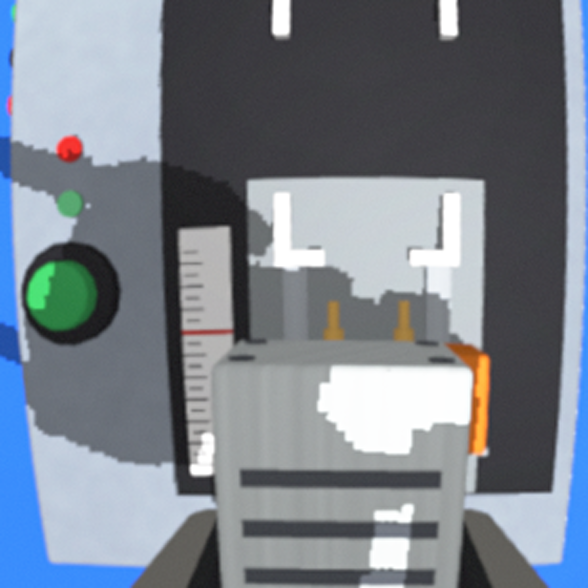

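Nest inner corners are at crop (290,248) and (441,248), red line at (205,332) and button at (62,293). The converter is centred on and aligned with the tool. Next: over the nest, partly lowered.

```bash
python3 -m jog '[[[1,0.02,0.002,0,0,0,0],[1,0.05,0.004,0,0,0,0],[1,0.08,0.006,0,0,0,0],[1,0.11,0.008,0,0,0,0],[1,0.13,0.0103,0,0,0,0],[1,0.138,0.0103,0.01,0,0,0],[1,0.138,0.0103,0.04,0,0,0],[1,0.138,0.0103,0.07,0,0,0],[1,0.138,0.0103,0.085,0,0,0],[1,0.138,0.0103,0.0875,0,0,0]]]'
python3 -m jog '[[[1,0,0,0,0,0,0],[1,0,0,0,0,0,0],[1,0,0,0,0,0,0],[1,0,0,0.003,0,0,0],[1,0,0,0.006,0,0,0],[1,0,0,0.009,0,0,0],[1,0,0,0.012,0,0,0],[1,0,0,0.014,0,0,0],[1,0,0,0.015,0,0,0],[1,0,0,0.015,0,0,0]]]'
```

```text
time_s: 8.2
eef_pos: [0.6013, 0.1016, 0.0858]
eef_rot: [-3.135, -0.0, 1.657]
contact_force: [-0.6, -1.3, -3.0]
width: 0.0562
grasp_force: 29.9
time_s: 9.2
eef_pos: [0.6036, 0.1029, 0.0739]
eef_rot: [-3.141, -0.0, 1.659]
contact_force: [0.2, -0.1, -3.6]
width: 0.0557
grasp_force: 29.9
```

Run:
```python
from station import env
from h import *
o=env.get_obs(); print({k:np.round(v,4).tolist() for k,v in o.items() if k[:3] in("eef","con","wid")})
r=env.capture("wrist"); cv2.imwrite("pics/w3.png",r["color"])
```

```text
{'eef_pos': [0.6036, 0.1029, 0.0739], 'eef_rot': [-3.1413, -0.0001, 1.6588], 'contact_force': [0.2157, -0.1038, -3.5793], 'width': 0.0557}
```

View pics/w3.png

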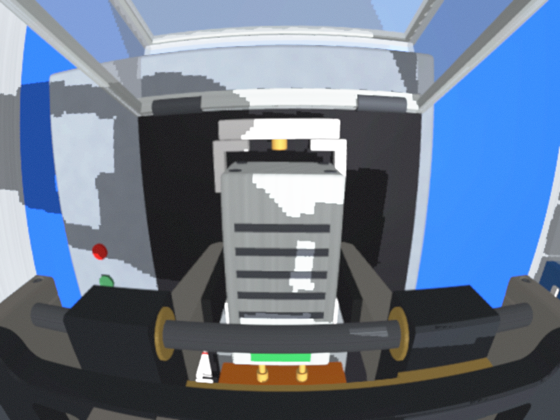

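Converter front end sits at columns 222-343, between the far locators (outer edges 214 and 347). Next I check the centring numerically.

Run:
```python
from h import *
pos,rot=[.6036,.1029,.0739],[-3.1413,-.0001,1.6588]
T=R.from_euler('xyz',rot)
for n,u,z in(("outL",(214.5,142),.06),("outR",(346.5,142),.06),("inL",(227,160),.06),("inR",(335,160),.06),("blockL",(219,121),.084),("blockR",(340,121),.084),("locL0",(216,191),.06),("convL",(223,175),.1034),("convR",(342,175),.1034),("bL",(231,362),.1034),("bR",(330,362),.1034)):
    print(n,(T.inv().apply(wback(u,z,pos,rot)-pos)*1e3).round(1))
```

```text
outL [ 64.7 -37.9  13.9]
outR [64.7 37.1 13.9]
inL [ 54.2 -31.   13.9]
inR [54.2 30.7 13.9]
blockL [ 76.8 -30.5 -10.1]
blockR [ 76.7  28.7 -10.1]
locL0 [ 36.  -38.2  13.9]
convL [ 53.2 -25.7 -29.5]
convR [ 53.2  26.7 -29.5]
bL [-53.6 -28.8 -29.5]
bR [-53.5  27.9 -29.5]
```

```bash
python3 -m jog '[[[1,0.0005,-0.0004,0.002,0,0,0],[1,0.0005,-0.0004,0.004,0,0,0],[1,0.0005,-0.0004,0.006,0,0,0],[1,0.0005,-0.0004,0.0075,0,0,0],[1,0.0005,-0.0004,0.0085,0,0,0],[1,0.0005,-0.0004,0.0095,0,0,0],[1,0.0005,-0.0004,0.010,0,0,0],[1,0.0005,-0.0004,0.0105,0,0,0],[1,0.0005,-0.0004,0.0105,0,0,0],[1,0.0005,-0.0004,0.0105,0,0,0]]]'
```

```text
time_s: 10.25
eef_pos: [0.6033, 0.1034, 0.0637]
eef_rot: [3.142, 0.0, 1.659]
contact_force: [0.0, 0.2, -3.5]
width: 0.0558
grasp_force: 29.9
```

```bash
python3 -m jog '[[[1,0,0,0.0003,0,0,0],[1,0,0,0.0006,0,0,0],[1,0,0,0.0008,0,0,0],[1,0,0,0.001,0,0,0],[1,0,0,0.0012,0,0,0],[1,0,0,0.0014,0,0,0],[1,0,0,0.0016,0,0,0],[1,0,0,0.0016,0,0,0],[1,0,0,0.0016,0,0,0],[1,0,0,0.0016,0,0,0]]]'
```

```text
time_s: 11.25
eef_pos: [0.6032, 0.1034, 0.0622]
eef_rot: [-3.142, 0.0, 1.659]
contact_force: [-0.2, 0.3, -0.5]
width: 0.0556
grasp_force: 29.9
```

```bash
python3 -m jog '[[[0.8,0,0,0,0,0,0],[0.5,0,0,0,0,0,0],[0,0,0,0,0,0,0],[0,0,0,0,0,0,0],[0,0,0,0,0,0,0],[0,0,0,0,0,0,0],[0,0,0,-0.01,0,0,0],[0,0,0,-0.03,0,0,0],[0,0,0,-0.06,0,0,0],[0,0,0,-0.06,0,0,0]]]'
python3 -m jog '[[[0,-0.02,0,0,0,0,0],[0.5,-0.06,0,0,0,0,0],[1,-0.1,0,0,0,0,0],[1,-0.14,0,0,0,0,0],[1,-0.162,0,0,0,0,0],[1,-0.162,0,0,0,0,0],[1,-0.162,0,0,0,0,0],[1,-0.162,0,0.02,0,0,0],[1,-0.162,0,0.04,0,0,0],[1,-0.162,0,0.04,0,0,0]]]'
python3 - <<'E'
from station import env
from h import *
o=env.get_obs(); print({k:np.round(v,4).tolist() for k,v in o.items() if k[:3] in("eef","con","wid")})
r=env.capture("wrist"); cv2.imwrite("pics/w4.png",r["color"])
E
```

```text
time_s: 12.25
eef_pos: [0.6068, 0.1033, 0.1277]
eef_rot: [3.132, 0.001, 1.659]
contact_force: [0.4, -0.4, 0.2]
width: 0.0918
grasp_force: 0.0
time_s: 13.25
eef_pos: [0.6149, -0.0556, 0.0787]
eef_rot: [-3.136, -0.003, 1.661]
contact_force: [-0.3, 0.8, -1.2]
width: 0.022
grasp_force: 0.0
{'eef_pos': [0.6149, -0.0556, 0.0787], 'eef_rot': [-3.1356, -0.0027, 1.6606], 'contact_force': [-0.3112, 0.7516, -1.171], 'width': 0.022}
```

View pics/w4.png

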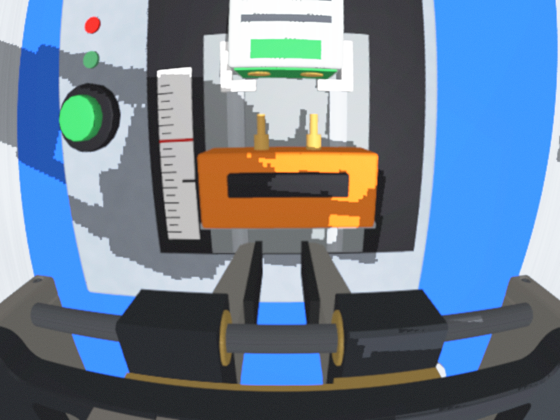

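The converter is seated between the locators. The pointer is at (188,181), the red line at (178,141), and the fingers are just behind the carriage.

```bash
cat > m.py <<'E'
from h import *
def fr(us,pos,rot):
    T=R.from_euler('xyz',rot)
    return {n:(T.inv().apply(wback(u,z,pos,rot)-pos)*1e3).round(1) for n,u,z in us}
E
python3 - <<'E'
from m import *
pos,rot=[.6149,-.0556,.0787],[-3.1356,-.0027,1.6606]
print(fr((("ptr",(188,181),.055),("red",(178,141),.053),("scaleT",(175,70),.053),("scaleB",(183,239),.053),("plateBackTop",(290,229),.09),("carFront",(290,150),.09)),pos,rot))
im=cv2.imread("pics/w4.png")
print("red px",np.argwhere((im[:,150:200,2].astype(int)>im[:,150:200,1]+60)&(im[:,150:200,1]<120))[:,:].mean(0)+[0,150])
g=im[:,:,:].sum(2)//3
print("pointer col 186-192:\n",g[174:188,182:198])
E
```

```text
{'ptr': array([ 40.2, -58. ,  24.2]), 'red': array([ 65.3, -63.8,  26.3]), 'scaleT': array([109.8, -64.9,  26.4]), 'scaleB': array([  0.8, -65.3,  26.1]), 'plateBackTop': array([ 21.6,   4.5, -11.3]), 'carFront': array([ 62.2,   4.2, -11.2])}
red px [150.72727273 184.46153846]
pointer col 186-192:
 [[195 192 195 194 195 195 194 194 195 195 196 186 142  76  37  42]
 [194 195 195 195 195 195 195 194 196 195 196 189 142  76  36  40]
 [194 194 196 194 194 196 195 196 195 195 198 188 144  77  36  41]
 [195 195 194 195 195 194 195 194 194 194 193 188 146  80  38  41]
 [192 185 182 183 181 181 181 181 178 179 177 173 137  76  37  40]
 [173 149 140 138 136 135 134 136 132 131 132 126  98  56  35  43]
 [134  83  67  64  64  65  66  64  62  61  62  60  50  37  29  39]
 [128  72  61  62  62  66  66  67  68  70  69  72  68  46  33  42]
 [156 133 132 135 135 137 140 140 141 143 145 147 137  79  35  37]
 [188 186 186 185 187 186 186 187 187 189 188 190 177 101  43  36]
 [196 196 196 194 194 195 196 196 195 196 196 197 184 112  45  38]
 [194 195 195 195 194 194 194 194 194 194 197 197 182 118  51  37]
 [193 195 195 194 194 195 194 194 194 194 193 195 184 123  54  35]
 [195 193 194 194 196 194 194 194 193 194 194 195 185 126  56  34]]
```

```bash
python3 -m jog '[[[1,0,0.002,0.004,0,0,0],[1,0,0.002,0.008,0,0,0],[1,0,0.002,0.012,0,0,0],[1,0,0.002,0.014,0,0,0],[1,0.002,0.002,0.014,0,0,0],[1,0.004,0.002,0.014,0,0,0],[1,0.006,0.002,0.014,0,0,0],[1,0.007,0.002,0.014,0,0,0],[1,0.008,0.002,0.014,0,0,0],[1,0.008,0.002,0.014,0,0,0]]]'
python3 -m jog '[[[1,0.0005,0,0,0,0,0],[1,0.001,0,0,0,0,0],[1,0.0015,0,0,0,0,0],[1,0.002,0,0,0,0,0],[1,0.0025,0,0,0,0,0],[1,0.003,0,0,0,0,0],[1,0.0035,0,0,0,0,0],[1,0.004,0,0,0,0,0],[1,0.0045,0,0,0,0,0],[1,0.005,0,0,0,0,0]]]'
```

```text
time_s: 14.3
eef_pos: [0.6188, -0.0497, 0.0681]
eef_rot: [3.142, -0.0, 1.659]
contact_force: [-0.0, 0.3, 0.0]
width: 0.0005
grasp_force: 0.0
time_s: 15.3
eef_pos: [0.6183, -0.0448, 0.068]
eef_rot: [-3.142, -0.0, 1.659]
contact_force: [-0.9, 0.5, 0.7]
width: 0.0008
grasp_force: 0.0
```

```bash
python3 -m jog '[[[1,0.0005,0,0,0,0,0],[1,0.001,0,0,0,0,0],[1,0.0015,0,0,0,0,0],[1,0.002,0,0,0,0,0],[1,0.0025,0,0,0,0,0],[1,0.003,0,0,0,0,0],[1,0.0035,0,0,0,0,0],[1,0.004,0,0,0,0,0],[1,0.0045,0,0,0,0,0],[1,0.005,0,0,0,0,0]]]'
```

```text
time_s: 16.3
eef_pos: [0.6181, -0.0417, 0.0681]
eef_rot: [3.141, 0.003, 1.659]
contact_force: [0.7, -7.1, -0.8]
width: -0.0001
grasp_force: 3.5
```

```bash
cat > look.py <<'E'
import sys
from station import env
from m import *
o=env.get_obs(); pos,rot=o["eef_pos"],o["eef_rot"]; im=env.capture("wrist")["color"]; cv2.imwrite("pics/%s.png"%sys.argv[1],im)
b=im.astype(int); red=(b[...,2]>b[...,1]+50)&(b[...,2]>b[...,0]+50)&(b[...,2]<b[...,1]+260); red[:,:150]=0; red[:,190:]=0; red[:40]=0; red[260:]=0
rr=np.argwhere(red); print("red",len(rr),rr.mean(0).round(2),rr.std(0).round(1)); rc=rr.mean(0)
# dark pointer: on columns 184..192 of the scale
g=b.sum(2)//3; c=slice(186,192); p=g[60:250,c].mean(1); w=np.clip(120-p,0,None); 
print("dark rows",[(i+60,int(v)) for i,v in enumerate(p) if v<150])
if len(sys.argv)>2:
    y=float(sys.argv[2]); print(fr((("ptr",(188,y),.055),("red",rc[::-1],.053)),pos,rot))
E
python3 -m jog '[[[1,0.0012,0,0,0,0,0],[1,0.0024,0,0,0,0,0],[1,0.0036,0,0,0,0,0],[1,0.0048,0,0,0,0,0],[1,0.006,0,0,0,0,0],[1,0.0072,0,0,0,0,0],[1,0.0084,0,0,0,0,0],[1,0.0096,0,0,0,0,0],[1,0.0108,0,0,0,0,0],[1,0.012,0,0,0,0,0]]]'
python3 look.py w5
```

```text
time_s: 17.3
eef_pos: [0.6169, -0.0298, 0.0681]
eef_rot: [-3.141, 0.003, 1.659]
contact_force: [-0.3, -7.0, -0.9]
width: 0.0007
grasp_force: 3.6
red 296 [195.52 180.6 ] [14.4 11.4]
dark rows [(60, 49), (61, 49), (62, 48), (63, 50), (64, 48), (65, 48), (66, 49), (67, 49), (68, 49), (69, 49), (70, 50), (71, 47), (72, 42), (73, 51), (74, 58), (75, 47), (76, 41), (77, 41), (78, 42), (79, 42), (80, 41), (81, 42), (82, 42), (83, 41), (84, 42), (85, 41), (86, 40), (87, 40), (88, 40), (89, 40), (90, 39), (91, 40), (92, 40), (93, 39), (94, 40), (95, 39), (96, 40), (97, 38), (98, 37), (99, 37), (100, 36), (101, 36), (102, 37), (103, 37), (104, 36), (105, 37), (106, 36), (107, 34), (108, 35), (109, 36), (110, 35), (111, 34), (112, 34), (113, 33), (114, 33), (115, 33), (116, 32), (117, 34), (118, 32), (119, 33), (120, 33), (121, 33), (122, 31), (123, 32), (124, 32), (125, 32), (126, 31), (127, 30), (128, 32), (129, 30), (130, 30), (131, 28), (132, 30), (133, 29), (134, 30), (135, 30), (136, 29), (137, 29), (138, 29), (139, 28), (140, 28), (141, 28), (142, 27), (143, 28), (144, 29), (145, 28), (1
[... 458 characters left out ...]
, (188, 89), (189, 89), (190, 89), (191, 90), (192, 90), (193, 89), (194, 88), (195, 88), (196, 88), (197, 88), (198, 88), (199, 88), (200, 87), (201, 88), (202, 88), (203, 86), (204, 87), (205, 85), (206, 85), (207, 84), (208, 84), (209, 84), (210, 84), (211, 84), (212, 85), (213, 85), (214, 84), (215, 84), (216, 84), (217, 84), (218, 84), (219, 85), (220, 87), (221, 89), (222, 89), (223, 91), (224, 89), (225, 91), (226, 91), (227, 92), (228, 92), (229, 92), (230, 95), (231, 96), (232, 98), (233, 101), (234, 102), (235, 102), (236, 103), (237, 105), (238, 105), (239, 105), (240, 107), (241, 110), (242, 112), (243, 113), (244, 115), (245, 116), (246, 117), (247, 118), (248, 120), (249, 124)]
```

View pics/w5.png

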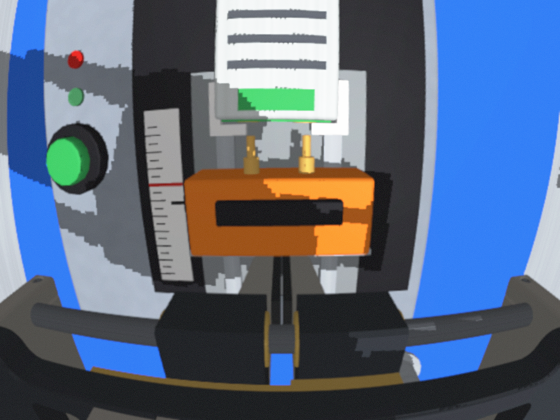

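Pointer now at (178,203), red line at (167,184). Next I tighten the pixel finder.

```bash
cat > look.py <<'E'
import sys,os
from station import env
from m import *
from scipy.ndimage import label
def ana(im,pos,rot):
    b=im.astype(int); 
    # predicted red-line place in the fixture -> search window (world coords of red from earlier views)
    red=(b[...,2]>b[...,1]+60)&(b[...,2]>b[...,0]+60)&(b[...,1]-b[...,0]<20); red[:,:140]=0; red[:,187:]=0; red[:100]=0; red[290:]=0
    rr=np.argwhere(red); 
    if not len(rr): print("no red"); return
    r0=np.median(rr[:,0]); rr=rr[abs(rr[:,0]-r0)<4]; f=np.polyfit(rr[:,1],rr[:,0],1) if len(rr)>5 else [0,r0]
    ce=rr[:,1].max(); print("red rows",r0,"cols",rr[:,1].min(),ce,"slope",f[0])
    for c in range(ce-12,ce+1,3):
        g=b[:,c-1:c+2].sum(2).mean(1)/3; lo=int(r0)-6; p=g[lo:lo+40]
        w=np.clip(110-p,0,None)*(np.arange(len(p))>=0); y=(w*np.arange(lo,lo+40)).sum()/max(w.sum(),1e-9)
        rl=np.polyval(f,c); d=fr((("p",(c,y),.055),("r",(c,rl),.053)),pos,rot); print(c,"ptr row",y.round(2),"red",rl.round(2),"gap mm",(d["r"][0]-d["p"][0]).round(2), "w",w.sum().round())
if __name__=="__main__":
    o=env.get_obs(); im=env.capture("wrist")["color"]; cv2.imwrite("pics/%s.png"%sys.argv[1],im)
    print(o["eef_pos"].round(4) if hasattr(o["eef_pos"],"round") else o["eef_pos"], np.round(o["contact_force"],1)); ana(im,o["eef_pos"],o["eef_rot"])
E
python3 - <<'E'
from look import *
ana(cv2.imread("pics/w5.png"),[.6169,-.0298,.0681],[-3.141,.003,1.659])
ana(cv2.imread("pics/w4.png"),[.6149,-.0556,.0787],[-3.1356,-.0027,1.6606])
E
```

```text
red rows 184.0 cols 149 182 slope -0.024650155260552743
170 ptr row 184.07 red 184.13 gap mm -0.5 w 78.0
173 ptr row 196.13 red 184.05 gap mm 7.0 w 249.0
176 ptr row 196.63 red 183.98 gap mm 7.3 w 271.0
179 ptr row 196.79 red 183.91 gap mm 7.4 w 268.0
182 ptr row 193.82 red 183.83 gap mm 5.7 w 320.0
red rows 140.0 cols 159 186 slope -0.052339994646120325
174 ptr row 140.0 red 140.23 gap mm -0.2 w 23.0
177 ptr row 140.0 red 140.07 gap mm -0.1 w 26.0
180 ptr row 140.0 red 139.91 gap mm -0.1 w 30.0
183 ptr row 139.88 red 139.76 gap mm 0.0 w 31.0
186 ptr row 139.49 red 139.6 gap mm -0.2 w 44.0
```

```bash
sed -i 's|g=b\[:,c-1:c+2\].sum(2).mean(1)/3|g=b[:,c-1:c+2,2].mean(1)|; s/lo+40/lo+50/g; s/110-p/100-p/' look.py
python3 - <<'E'
from look import *
ana(cv2.imread("pics/w5.png"),[.6169,-.0298,.0681],[-3.141,.003,1.659])
ana(cv2.imread("pics/w4.png"),[.6149,-.0556,.0787],[-3.1356,-.0027,1.6606])
E
```

```text
red rows 184.0 cols 149 182 slope -0.024650155260552743
170 ptr row 0.0 red 184.13 gap mm -111.4 w 0.0
173 ptr row 202.52 red 184.05 gap mm 10.9 w 124.0
176 ptr row 202.4 red 183.98 gap mm 10.9 w 146.0
179 ptr row 202.32 red 183.91 gap mm 10.8 w 147.0
182 ptr row 202.17 red 183.83 gap mm 10.8 w 148.0
red rows 140.0 cols 159 186 slope -0.052339994646120325
174 ptr row 0.0 red 140.23 gap mm -90.3 w 0.0
177 ptr row 0.0 red 140.07 gap mm -90.0 w 0.0
180 ptr row 0.0 red 139.91 gap mm -89.7 w 0.0
183 ptr row 180.73 red 139.76 gap mm 25.4 w 17.0
186 ptr row 180.51 red 139.6 gap mm 25.3 w 71.0
```

```bash
python3 -m jog '[[[1,0.001,0,0,0,0,0],[1,0.002,0,0,0,0,0],[1,0.003,0,0,0,0,0],[1,0.004,0,0,0,0,0],[1,0.005,0,0,0,0,0],[1,0.006,0,0,0,0,0],[1,0.0068,0,0,0,0,0],[1,0.0075,0,0,0,0,0],[1,0.008,0,0,0,0,0],[1,0.008,0,0,0,0,0]]]'; python3 look.py w6
```

```text
time_s: 18.35
eef_pos: [0.6161, -0.0217, 0.0681]
eef_rot: [-3.141, 0.003, 1.659]
contact_force: [-1.1, -5.8, -0.9]
width: 0.0007
grasp_force: 3.4
[ 0.6161 -0.0217  0.0681] [-1.1 -5.8 -0.9]
red rows 197.0 cols 150 182 slope -0.026131740917519252
170 ptr row 0.0 red 197.09 gap mm -119.4 w 0.0
173 ptr row 202.49 red 197.01 gap mm 2.9 w 145.0
176 ptr row 202.37 red 196.93 gap mm 2.8 w 163.0
179 ptr row 202.31 red 196.85 gap mm 2.9 w 154.0
182 ptr row 202.18 red 196.77 gap mm 2.8 w 150.0
```

```bash
python3 -m jog '[[[1,0.0003,0,0,0,0,0],[1,0.0006,0,0,0,0,0],[1,0.0009,0,0,0,0,0],[1,0.0012,0,0,0,0,0],[1,0.0015,0,0,0,0,0],[1,0.0018,0,0,0,0,0],[1,0.002,0,0,0,0,0],[1,0.002,0,0,0,0,0],[1,0.002,0,0,0,0,0],[1,0.002,0,0,0,0,0]]]'; python3 look.py w7
python3 - <<'E'
import cv2
im=cv2.imread("pics/w7.png"); cv2.imwrite("pics/w7c.png",cv2.resize(im[110:250,130:250],None,fx=4,fy=4,interpolation=cv2.INTER_CUBIC))
E
```

```text
time_s: 19.4
eef_pos: [0.6159, -0.0198, 0.068]
eef_rot: [-3.141, 0.003, 1.659]
contact_force: [-0.4, -6.9, 0.1]
width: 0.0005
grasp_force: 3.4
[ 0.6159 -0.0198  0.068 ] [-0.4 -6.9  0.1]
red rows 200.0 cols 151 183 slope -0.03755189059426064
171 ptr row 202.32 red 200.04 gap mm 0.9 w 24.0
174 ptr row 202.34 red 199.93 gap mm 1.0 w 170.0
177 ptr row 202.25 red 199.81 gap mm 0.9 w 178.0
180 ptr row 202.12 red 199.7 gap mm 1.0 w 163.0
183 ptr row 201.88 red 199.59 gap mm 0.9 w 203.0
```

View pics/w7c.png

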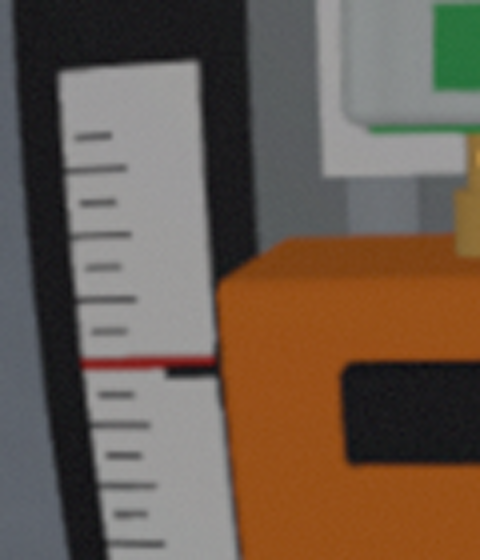

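The red line is at crop row 363 and the pointer just behind it at row 372, so about 0.9 mm is left. One more tiny tap.

```bash
python3 -m jog '[[[1,0.0001,0,0,0,0,0],[1,0.0002,0,0,0,0,0],[1,0.0003,0,0,0,0,0],[1,0.0004,0,0,0,0,0],[1,0.0005,0,0,0,0,0],[1,0.0006,0,0,0,0,0],[1,0.0006,0,0,0,0,0],[1,0.0006,0,0,0,0,0],[1,0.0006,0,0,0,0,0],[1,0.0006,0,0,0,0,0]]]'; python3 look.py w8
```

```text
time_s: 20.45
eef_pos: [0.6158, -0.0192, 0.0681]
eef_rot: [-3.141, 0.003, 1.659]
contact_force: [-0.6, -6.9, -0.1]
width: 0.0001
grasp_force: 3.5
[ 0.6158 -0.0192  0.0681] [-0.6 -6.9 -0.1]
red rows 201.0 cols 151 182 slope -0.045573650055101285
170 ptr row 0.0 red 200.94 gap mm -121.8 w 0.0
173 ptr row 202.37 red 200.8 gap mm 0.4 w 160.0
176 ptr row 202.27 red 200.66 gap mm 0.5 w 178.0
179 ptr row 202.2 red 200.53 gap mm 0.5 w 173.0
182 ptr row 202.06 red 200.39 gap mm 0.5 w 169.0
```

The pointer stands on the red line. Now I find the hood angle from the initial pictures, using the silhouette against a hood model in both views.

```bash
cat >> h.py <<'E'
Q=np.array([.5871,.0577,.0905])
def fw(P): P=np.atleast_2d(P)/1e3; return np.c_[R.from_euler('z',Q[2]).apply(P)[:,:2]+Q[:2],P[:,2]+.002]
def hood(th,x,d,h): return [22+x,125-d*np.cos(th)+h*np.sin(th),51+d*np.sin(th)+h*np.cos(th)]
E
python3 - <<'E'
from h import *
from station import env
r=env.capture("scene"); sil={}
cv2.imwrite("pics/s2.png",r["color"])
sil["scene"]=env.silhouettes("scene","hood_grip"); env.capture("top"); sil["top"]=env.silhouettes("top","hood_grip")
for n,k,e in(("scene",KS,ES),("top",K,E)):
    if not sil[n]: print(n,"none"); continue
    m=sil[n][0]["region"]; print(n,sil[n][0]["confidence"],m.sum(),sil[n][0]["centre"]); best=[]
    for th in np.arange(1.6,2.06,.02):
        pts=fw([hood(th,x,d,h) for x in(-88,88) for d in(0,250) for h in(0,55.5)]+[hood(th,x,222,89) for x in(-50,50)])
        im=np.zeros((420,560),np.uint8); cv2.fillConvexPoly(im,cv2.convexHull(proj(pts,k,e).astype(np.int32)),1)
        best.append(((m&(im>0)).sum()/(m|(im>0)).sum(),th))
    print(sorted(best)[::-1][:4])
t=cv2.imread("pics/top0.png").astype(int).sum(2)//3
for th in(1.7,1.76,1.8,1.84,1.88,1.92,1.96): print(th,proj(fw([hood(th,x,222,84) for x in(-45,0,45)])).round(1).tolist())
print(t[160:206:5,144:166])
E
```

```text
scene 0.87 3618 [362.3, 147.3]
[(np.float64(0.7860587461639632), np.float64(1.9400000000000004)), (np.float64(0.7801864296553219), np.float64(1.9800000000000004)), (np.float64(0.7775847089487402), np.float64(1.9600000000000004)), (np.float64(0.7773683069585953), np.float64(2.0200000000000005))]
top 0.62 4141 [179.8, 174.4]
[(np.float64(0.8344657195799876), np.float64(1.9200000000000004)), (np.float64(0.8235651997566417), np.float64(1.9400000000000004)), (np.float64(0.817450495049505), np.float64(1.9000000000000004)), (np.float64(0.8150822302446851), np.float64(1.9600000000000004))]
1.7 [[165.5, 188.8], [164.6, 171.3], [163.7, 153.8]]
1.76 [[161.4, 189.4], [160.5, 172.0], [159.6, 154.7]]
1.8 [[158.8, 189.8], [157.9, 172.5], [157.0, 155.2]]
1.84 [[156.3, 190.2], [155.5, 173.0], [154.6, 155.8]]
1.88 [[154.0, 190.6], [153.1, 173.5], [152.3, 156.4]]
1.92 [[151.8, 191.1], [151.0, 174.0], [150.1, 157.0]]
1.96 [[149.8, 191.5], [148.9, 174.5], [148.1, 157.6]]
[[140 121 109  97  63  29  47 107 161 169 159 164 169 167 165 171 167 166
  167 169 168 166]
 [140 128 110 101  71  36  36  90 144 163 155 160 165 171 171 170 168 165
  169 167 170 169]
 [133 123 111 100  83  50  33  71 119 157 160 160 169 168 167 164 169 170
  172 166 165 172]
 [120 105 110 110  97  61  32  50 108 159 164 161 164 169 166 167 170 168
  173 168 169 167]
 [122 112 114 111  97  74  30  48 106 159 165 153 161 168 172 168 168 171
  166 169 169 168]
 [122 113 108 114 100  70  45  40  78 134 158 159 163 169 170 164 166 167
  164 166 166 164]
 [123 110 111 108 112  89  58  30  66 121 155 164 160 169 164 170 170 165
  162 164 165 169]
 [121 107 107 113 107 102  77  51  56 115 164 167 158 159 162 163 164 161
  158 161 165 165]
 [104 109 106 110 106 110 109 110 114 136 163 168 159 161 168 168 169 166
  165 161 164 166]
 [111 111 110 111 113 113 107 110 111 129 153 171 164 164 175 176 173 175
  173 169 169 168]]
```

```bash
python3 -m jog '[[[1,-0.004,0,0,0,0,0],[1,-0.012,0,0,0,0,0],[1,-0.02,0,0,0,0,0],[1,-0.02,0,-0.02,0,0,0],[1,-0.02,0,-0.06,0,0,0],[1,-0.02,0,-0.1,0,0,0],[1,-0.02,0,-0.14,0,0,0],[1,-0.02,0,-0.18,0,0,0],[1,-0.02,0,-0.22,0,0,0],[1,-0.02,0,-0.24,0,0,0]]]'
python3 -m jog '[[[1,0.02,0,0,0,0,0],[1,0.06,0,0,0,0,0],[1,0.105,0,0,0,0,0],[1,0.15,0,0,0,0,0],[1,0.195,0,0,0,0,0],[1,0.24,0,0,0,0,0],[1,0.285,0,0,0,0,0],[1,0.33,0,0,0,0,0],[1,0.375,0,0,0,0,0],[1,0.4,0,0,0,0,0]]]'
python3 -m jog '[[[1,0.007,0,0,0,0,0],[1,0.007,0,0,0,0,0],[1,0.007,0,0,0,0,0],[1,0.007,0,0,0,0,0],[1,0.007,0,0,0,0,0],[1,0.007,0,0.01,0,0,0],[1,0.007,0,0.03,0,0,0],[1,0.007,0,0.05,0,0,0],[1,0.007,0,0.05,0,0,0],[1,0.007,0,0.05,0,0,0]]]'
python3 - <<'E'
from h import *
from station import env
o=env.get_obs(); p=o["eef_pos"]
print((R.from_euler('z',-Q[2]).apply(np.array(p)-[*Q[:2],.002])*1e3).round(1),np.round(o["eef_rot"],3),np.round(o["joint_pos"],2))
b=env.capture("wrist")["color"]; cv2.imwrite("pics/w9.png",b)
for n in("hood_grip","converter_center"): print(n,[(d["centre"],round(d["confidence"],2),int(d["region"].sum())) for d in env.silhouettes("wrist",n)][:2])
# where the bar would be seen
def wproj(P):
    T=R.from_euler('xyz',o["eef_rot"]); c=M[:,:3].T@(T.inv().apply(P-np.array(p)).T-M[:,3:]); 
    th=np.arctan2(np.hypot(c[0],c[1]),c[2]); a=np.arctan2(c[1],c[0]); return np.c_[281.25+325.19*th*np.cos(a),208.28+325.19*th*np.sin(a)]
for th in(1.88,1.93,1.98): print(th,wproj(fw([hood(th,x,222,84) for x in(-45,0,45)])).round().tolist())
E
```

```text
time_s: 21.7
eef_pos: [0.6189, -0.0379, 0.3129]
eef_rot: [3.135, 0.002, 1.659]
contact_force: [0.2, 0.2, -0.2]
width: 0.0001
grasp_force: 0.0
time_s: 22.7
eef_pos: [0.5816, 0.3643, 0.3077]
eef_rot: [-3.141, -0.001, 1.661]
contact_force: [0.1, -0.3, -0.9]
width: 0.0
grasp_force: 0.0
time_s: 23.7
eef_pos: [0.5817, 0.3678, 0.2576]
eef_rot: [-3.14, 0.0, 1.659]
contact_force: [0.3, -0.6, -0.5]
width: 0.0003
grasp_force: 0.0
[ 22.6 309.3 255.6] [-3.14   0.     1.659] [ 0.39  0.43  1.18 -0.    1.53  0.3 ]
hood_grip [([246.1, 279.8], 0.76, 3997)]
converter_center []
1.88 [[214.0, 295.0], [281.0, 296.0], [347.0, 294.0]]
1.93 [[215.0, 278.0], [281.0, 279.0], [346.0, 277.0]]
1.98 [[216.0, 261.0], [280.0, 262.0], [345.0, 261.0]]
```

Run:
```python
import cv2
g=cv2.imread("pics/w9.png").mean(2).astype(int)
for r in range(236,310,4): print(r,g[r,190:375:10])
```

```text
236 [ 66  66  67  69  67  71  66  69  66  67  68  70  68  69 128 128 128 128
 127]
240 [ 66  68  68  68  69  68  68  69  68  61  66  68  68  68 125 126 127 126
 127]
244 [ 66  66  66  67  65  68  68  71  68  30  66  72  67  68 116 127 126 125
 125]
248 [ 84  67  67  68  68  68  66  68  67  30  64  69  68  66  80 126 124 125
 124]
252 [124  68  67  69  69  68  67  68  68  27  63  70  68  67  67 126 126 125
 125]
256 [124  68  68  68  69  66  67  68  68  24  61  67  68  67  68 127 126 125
 127]
260 [123  67  68  71  67  68  69  67  69  28  52  70  69  70  69 125 127 126
 126]
264 [124  73  68  70  68  67  69  68  69  27  49  69  67  68  68 125 127 125
 124]
268 [119 121  68  69  69  68  67  69  69  25  48  68  68  65  64 109 120 125
 126]
272 [ 67  19  17  15  20  17  70  69  69  18  42  70  69  23  21  21  28 124
 124]
276 [ 72  23  24  21  32  30  69  69  69  21  39  69  70  34  36  37  36 125
 123]
280 [ 72  17  27  39  41  38  68  68  69  23  30  69  70  45  36  37  39 126
 125]
284 [ 73  34  57 103 102  84  68  68  70  30  28  69  68  71 128 112  37 109
 124]
288 [ 82  34  69  94  93  78  68  68  67  38  28  68  70  69  89  73  37  89
 124]
292 [ 49  29  65 110 114  66  68  69  65  45  19  69  66  68  69  57  35  68
  57]
296 [21 21 24 23 22 23 22 24 64 45 19 24 22 27 24 20 22 22 28]
300 [24 22 22 24 22 25 23 24 62 43 19 26 23 21 25 24 26 23 21]
304 [23 27 25 26 21 24 22 21 62 50 27 23 20 24 23 25 24 25 24]
308 [24 24 24 23 22 24 26 27 63 46 24 21 25 26 23 28 24 24 25]
```

```bash
python3 -m jog '[[[1,0,0,0.01,0,0,0],[1,0,0,0.025,0,0,0],[1,0,0,0.04,0,0,0],[1,0,0,0.045,0,0,0],[1,0,0,0.045,0,0,0],[1,-0.003,0,0.045,0,0,0],[1,-0.006,0,0.045,0,0,0],[1,-0.008,0,0.045,0,0,0],[1,-0.01,0,0.045,0,0,0],[1,-0.012,0,0.045,0,0,0]]]'
python3 - <<'E'
import numpy as np
th=np.r_[1.93,np.linspace(1.9,1.4,10),np.linspace(1.33,.7,10),np.linspace(.64,.2,10),np.linspace(.18,0,10)]; f=th+.3618
y=125-237.36*np.cos(f)+15; z=51+237.36*np.sin(f)-18
for i in range(0,40,10): print(i,[(round(a),round(b)) for a,b in zip(y[i:i+11]-y[i],-(z[i:i+11]-z[i]))], y[i].round(),z[i].round())
E
```

```text
time_s: 24.85
eef_pos: [0.5831, 0.356, 0.2133]
eef_rot: [3.141, -0.0, 1.659]
contact_force: [0.1, 0.1, -0.7]
width: 0.0008
grasp_force: 0.0
0 [(0, 0), (-5, -5), (-16, -13), (-27, -20), (-38, -27), (-49, -33), (-61, -39), (-74, -44), (-86, -48), (-99, -52), (-112, -55)] 297.0 211.0
10 [(0, 0), (-16, -3), (-33, -4), (-50, -4), (-66, -3), (-83, -1), (-99, 2), (-115, 6), (-131, 12), (-146, 18), (-161, 26)] 185.0 266.0
20 [(0, 0), (-12, 7), (-22, 14), (-31, 21), (-40, 28), (-49, 36), (-57, 44), (-65, 53), (-72, 62), (-79, 71), (-85, 81)] 24.0 240.0
30 [(0, 0), (-2, 4), (-5, 8), (-7, 12), (-9, 16), (-12, 21), (-14, 25), (-16, 29), (-18, 34), (-19, 38), (-21, 42)] -61.0 159.0
```

```bash
python3 -m jog '[[[1,-0.003,0,-0.001,0,0,0],[1,-0.007,0,-0.004,0,0,0],[1,-0.016,0,-0.01,0,0,0],[1,-0.027,0,-0.018,0,0,0],[1,-0.038,0,-0.025,0,0,0],[1,-0.05,0,-0.032,0,0,0],[1,-0.063,0,-0.039,0,0,0],[1,-0.077,0,-0.044,0,0,0],[1,-0.09,0,-0.049,0,0,0],[1,-0.1,0,-0.052,0,0,0]]]'
python3 - <<'E'
from h import *
from station import env
o=env.get_obs(); print((R.from_euler('z',-Q[2]).apply(np.array(o["eef_pos"])-[*Q[:2],.002])*1e3).round(1), np.round(o["qd"],2))
E
```

```text
time_s: 25.85
eef_pos: [0.5928, 0.2576, 0.2671]
eef_rot: [3.137, -0.003, 1.659]
contact_force: [2.7, 5.5, 2.8]
width: 0.0003
grasp_force: 2.7
[ 23.7 198.6 265.1] [-0.15 -0.09  0.06  0.    0.03 -0.15]
```

```bash
python3 -m jog '[[[1,-0.012,0,-0.003,0,0,0],[1,-0.028,0,-0.006,0,0,0],[1,-0.045,0,-0.007,0,0,0],[1,-0.062,0,-0.007,0,0,0],[1,-0.078,0,-0.006,0,0,0],[1,-0.095,0,-0.004,0,0,0],[1,-0.111,0,-0.001,0,0,0],[1,-0.127,0,0.003,0,0,0],[1,-0.143,0,0.009,0,0,0],[1,-0.155,0,0.014,0,0,0]]]'
python3 - <<'E'
from h import *
from station import env
o=env.get_obs(); print((R.from_euler('z',-Q[2]).apply(np.array(o["eef_pos"])-[*Q[:2],.002])*1e3).round(1), np.round(o["qd"],2))
E
```

```text
time_s: 26.85
eef_pos: [0.6051, 0.1004, 0.2499]
eef_rot: [-3.14, 0.0, 1.658]
contact_force: [1.1, 2.1, 2.7]
width: 0.0006
grasp_force: 1.1
[ 21.8  40.9 247.9] [-0.19 -0.    0.1   0.01 -0.1  -0.19]
```

```bash
python3 -m jog '[[[1,-0.009,0,0.004,0,0,0],[1,-0.019,0,0.009,0,0,0],[1,-0.031,0,0.016,0,0,0],[1,-0.041,0,0.023,0,0,0],[1,-0.05,0,0.03,0,0,0],[1,-0.059,0,0.037,0,0,0],[1,-0.067,0,0.044,0,0,0],[1,-0.074,0,0.051,0,0,0],[1,-0.08,0,0.057,0,0,0],[1,-0.084,0,0.062,0,0,0]]]'
python3 - <<'E'
from h import *
from station import env
o=env.get_obs(); print((R.from_euler('z',-Q[2]).apply(np.array(o["eef_pos"])-[*Q[:2],.002])*1e3).round(1), np.round(o["qd"],2))
E
```

```text
time_s: 27.85
eef_pos: [0.6126, 0.018, 0.1883]
eef_rot: [-3.141, 0.0, 1.659]
contact_force: [2.2, 3.3, 0.1]
width: 0.0003
grasp_force: 1.2
[ 21.8 -41.9 186.3] [-0.06  0.04  0.04 -0.   -0.09 -0.06]
```

```bash
python3 -m jog '[[[1,-0.004,0,0.004,0,0,0],[1,-0.007,0,0.008,0,0,0],[1,-0.01,0,0.012,0,0,0],[1,-0.013,0,0.017,0,0,0],[1,-0.017,0,0.022,0,0,0],[1,-0.02,0,0.027,0,0,0],[1,-0.024,0,0.032,0,0,0],[1,-0.027,0,0.037,0,0,0],[1,-0.03,0,0.042,0,0,0],[1,-0.033,0,0.046,0,0,0]]]'
python3 - <<'E'
from h import *
from station import env
o=env.get_obs(); print((R.from_euler('z',-Q[2]).apply(np.array(o["eef_pos"])-[*Q[:2],.002])*1e3).round(1), np.round(o["qd"],2))
E
```

```text
time_s: 28.85
eef_pos: [0.6156, -0.0129, 0.142]
eef_rot: [3.141, -0.003, 1.659]
contact_force: [3.0, 10.7, -3.8]
width: 0.0004
grasp_force: 5.0
[ 22.  -72.9 140. ] [-0.04  0.05  0.02  0.02 -0.07 -0.05]
```

```bash
python3 -m jog '[[[1,0.001,0,0.004,0,0,0],[1,0.002,0,0.008,0,0,0],[1,0.002,0,0.012,0,0,0],[1,0.002,0,0.015,0,0,0],[1,0.002,0,0.018,0,0,0],[1,0.002,0,0.02,0,0,0],[1,0.002,0,0.022,0,0,0],[1,0.002,0,0.024,0,0,0],[1,0.002,0,0.026,0,0,0],[1,0.002,0,0.028,0,0,0]]]'
python3 -m jog '[[[1,0,0,0.001,0,0,0],[1,0,0,0.002,0,0,0],[1,0,0,0.003,0,0,0],[1,0,0,0.004,0,0,0],[1,0,0,0.005,0,0,0],[1,0,0,0.006,0,0,0],[1,0,0,0.0065,0,0,0],[1,0,0,0.007,0,0,0],[1,0,0,0.0075,0,0,0],[1,0,0,0.008,0,0,0]]]'
```

```text
time_s: 29.85
eef_pos: [0.6158, -0.0125, 0.1151]
eef_rot: [3.141, 0.0, 1.659]
contact_force: [0.3, -1.0, 1.2]
width: 0.0003
grasp_force: 0.8
time_s: 30.85
eef_pos: [0.6155, -0.0124, 0.1088]
eef_rot: [-3.141, 0.0, 1.659]
contact_force: [-5.8, -0.8, 13.5]
width: 0.0004
grasp_force: 6.9
```

```bash
python3 -m jog '[[[1,0,0,0.0005,0,0,0],[1,0,0,0.001,0,0,0],[1,0,0,0.0015,0,0,0],[1,0,0,0.002,0,0,0],[1,0,0,0.002,0,0,0],[1,0,0,0.002,0,0,0],[1,0,0,0.001,0,0,0],[1,0,0,-0.003,0,0,0],[1,0,0,-0.008,0,0,0],[1,0,0,-0.02,0,0,0]]]'
python3 -m jog '[[[1,0,0,-0.05,0,0,0],[1,0,0,-0.08,0,0,0],[1,0.01,-0.02,-0.08,0,0,0],[1,0.02,-0.05,-0.08,0,0,0],[1,0.035,-0.09,-0.08,0,0,0],[1,0.045,-0.13,-0.08,0,0,0],[1,0.045,-0.13,-0.08,0,0,0],[1,0.045,-0.13,-0.08,0,0,0],[1,0.045,-0.13,-0.08,0,0,0],[1,0.045,-0.13,-0.08,0,0,0]]]'
python3 - <<'E'
from h import *
from station import env
o=env.get_obs(); print((R.from_euler('z',-Q[2]).apply(np.array(o["eef_pos"])-[*Q[:2],.002])*1e3).round(1))
for c,k,e in(("scene",KS,ES),("top",K,E)):
    im=env.capture(c)["color"].astype(int); cv2.imwrite(f"pics/{c}3.png",im)
    g=(im[...,1]>im[...,2]+40)&(im[...,1]>im[...,0]+30); 
    n,l,s,ce=cv2.connectedComponentsWithStats(g.astype(np.uint8)); ex=proj(fw([[-108,-29,68]]),k,e)[0]
    print(c,"expect",ex.round(1),[(s[i,4],ce[i].round(1).tolist()) for i in range(1,n) if np.linalg.norm(ce[i]-ex)<30])
    d=env.silhouettes(c,"hood_grip"); print([(x["centre"],x["confidence"],int(x["region"].sum())) for x in d[:2]])
    if d:
        m=d[0]["region"]; best=[]
        for th in np.arange(0,.4,.04):
            pts=fw([hood(th,x,dd,h) for x in(-88,88) for dd in(0,250) for h in(0,55.5)]+[hood(th,x,222,89) for x in(-50,50)])
            i2=np.zeros((420,560),np.uint8); cv2.fillConvexPoly(i2,cv2.convexHull(proj(pts,k,e).astype(np.int32)),1); best.append((round((m&(i2>0)).sum()/(m|(i2>0)).sum(),3),th.round(2)))
        print(sorted(best)[::-1][:3])
b=env.capture("wrist")["color"].astype(int); cv2.imwrite("pics/w10.png",b)
g=(b[...,1]>b[...,2]+40)&(b[...,1]>b[...,0]+30); n,l,s,ce=cv2.connectedComponentsWithStats(g.astype(np.uint8))
for i in range(1,n):
    if s[i,4]>60: w=wback(ce[i],.07,o["eef_pos"],o["eef_rot"]); print("wrist green",s[i],ce[i].round(1),w.round(4),(R.from_euler('z',-Q[2]).apply(w-[*Q[:2],.002])*1e3).round(1))
E
```

```text
time_s: 31.85
eef_pos: [0.6142, -0.0119, 0.1258]
eef_rot: [-3.138, -0.001, 1.659]
contact_force: [0.6, 0.6, -1.5]
width: 0.0004
grasp_force: 0.0
time_s: 32.85
eef_pos: [0.4834, 0.0206, 0.2076]
eef_rot: [3.14, 0.0, 1.658]
contact_force: [-0.9, 0.7, 0.2]
width: 0.0007
grasp_force: 0.0
[-106.6  -27.6  205.6]
scene expect [283.7 199.3] [(np.int32(44), [283.5, 200.3])]
[([321.8, 208.5], 0.71, 4585)]
[(np.float64(0.982), np.float64(0.0)), (np.float64(0.941), np.float64(0.04)), (np.float64(0.901), np.float64(0.08))]
top expect [273.  218.6] []
[([253.0, 166.3], 0.6, 4036)]
[(np.float64(0.712), np.float64(0.0)), (np.float64(0.69), np.float64(0.04)), (np.float64(0.683), np.float64(0.08))]
wrist green [274 153  10  11  89] [278.7 158.1] [0.4778 0.0597 0.07  ] [-108.7   11.9   68. ]
wrist green [264 186  31  31 743] [279.1 201. ] [0.4818 0.0179 0.07  ] [-108.5  -30.1   68. ][ WARN:0@1.750] global loadsave.cpp:1063 imwrite_ Unsupported depth image for selected encoder is fallbacked to CV_8U.
```

```bash
python3 -m jog '[[[1,-0.002,-0.002,0.02,0,0,0],[1,-0.002,-0.002,0.05,0,0,0],[1,-0.002,-0.002,0.08,0,0,0],[1,-0.002,-0.002,0.105,0,0,0],[1,-0.002,-0.002,0.12,0,0,0],[1,-0.002,-0.002,0.128,0,0,0],[1,-0.002,-0.002,0.132,0,0,0],[1,-0.002,-0.002,0.132,0,0,0],[1,-0.002,-0.002,0.132,0,0,0],[1,-0.002,-0.002,0.132,0,0,0]]]'
python3 -m jog '[[[1,0,0,0.0015,0,0,0],[1,0,0,0.003,0,0,0],[1,0,0,0.0045,0,0,0],[1,0,0,0.006,0,0,0],[1,0,0,0.0075,0,0,0],[1,0,0,0.009,0,0,0],[1,0,0,0.0105,0,0,0],[1,0,0,0.012,0,0,0],[1,0,0,0.013,0,0,0],[1,0,0,0.013,0,0,0]]]'
```

```text
time_s: 34.1
eef_pos: [0.481, 0.0187, 0.0759]
eef_rot: [3.14, 0.001, 1.659]
contact_force: [-0.4, -0.3, 0.6]
width: 0.0005
grasp_force: 0.0
time_s: 35.1
eef_pos: [0.4813, 0.0186, 0.0676]
eef_rot: [-3.141, 0.001, 1.66]
contact_force: [-18.2, 2.2, 47.3]
width: 0.0007
grasp_force: 23.8
```

```bash
python3 - <<'E'
from station import env
import numpy as np
o=env.get_obs(); print({k:np.round(v,4).tolist() for k,v in o.items()})
E
python3 -m jog '[[[1,0,0,-0.002,0,0,0],[1,0,0,-0.006,0,0,0],[1,0,0,-0.015,0,0,0],[1,0,0,-0.03,0,0,0],[1,0,0,-0.04,0,0,0],[1,0,0,-0.04,0,0,0],[1,0,0,-0.04,0,0,0],[1,0,0,-0.04,0,0,0],[1,0,0,-0.04,0,0,0],[1,0,0,-0.04,0,0,0]]]'
python3 - <<'E'
from station import env
from h import *
o=env.get_obs(); print({k:np.round(o[k],3).tolist() for k in("eef_pos","contact_force","moment")})
b=env.capture("wrist")["color"].astype(int); cv2.imwrite("pics/w11.png",b.astype(np.uint8))
g=(b[...,1]>b[...,2]+40)&(b[...,1]>b[...,0]+30); n,l,s,ce=cv2.connectedComponentsWithStats(g.astype(np.uint8))
for i in range(1,n):
    if s[i,4]>60: w=wback(ce[i],.07,o["eef_pos"],o["eef_rot"]); print("wrist green",s[i],ce[i].round(1),w.round(4))
E
```

```text
{'time_s': 35.1, 'joint_pos': [-0.2123, 0.0913, 1.9834, -0.0009, 1.0674, -0.3009], 'qd': [0.0001, -0.003, 0.0021, 0.0015, -0.0037, 0.0005], 'tau': [-1.57, -13.5895, -18.8927, 0.4711, -6.0309, -0.0109], 'eef_pos': [0.4813, 0.0186, 0.0676], 'eef_rot': [-3.1409, 0.0006, 1.6598], 'contact_force': [-18.1646, 2.1704, 47.3122], 'moment': [0.5299, 3.5314, -0.0134], 'grasp_force': 23.7641, 'width': 0.0007}
time_s: 36.1
eef_pos: [0.4798, 0.0189, 0.1015]
eef_rot: [-3.141, -0.0, 1.659]
contact_force: [-0.1, 1.0, 0.8]
width: 0.0005
grasp_force: 0.0
{'eef_pos': [0.48, 0.019, 0.101], 'contact_force': [-0.076, 1.028, 0.753], 'moment': [-0.006, -0.114, 0.031]}
wrist green [224  26   9  14 110] [228.4  32.4] [0.4358 0.1483 0.07  ]
wrist green [274 167  17  17 230] [281.8 175. ] [0.4765 0.0609 0.07  ]
wrist green [261 216  44  29 957] [282.6 230.3] [0.4802 0.0244 0.07  ]
```

Contact at 15.6 mm above the deck with 47 N suggests the closed finger pair (36 mm) sits on the button's collar. I'll open and use one finger alone (20 x 18 mm), centred 55 mm off the TCP.

```bash
python3 -m jog '[[[0,0,-0.01,0,0,0,0],[0,0,-0.025,0,0,0,0],[0,0,-0.04,0,0,0,0],[0,0,-0.05,0,0,0,0],[0,0,-0.055,0,0,0,0],[0,0,-0.055,0,0,0,0],[0,0,-0.055,0,0,0,0],[0,0,-0.055,0,0,0,0],[0,0,-0.055,0,0,0,0],[0,0,-0.055,0,0,0,0]]]'
python3 - <<'E'
from station import env
from h import *
o=env.get_obs(); print({k:np.round(o[k],4).tolist() for k in("eef_pos","eef_rot","width")})
b=env.capture("wrist")["color"].astype(int); cv2.imwrite("pics/w12.png",b.astype(np.uint8)); 
T=R.from_euler('xyz',o["eef_rot"])
g=(b[...,1]>b[...,2]+40)&(b[...,1]>b[...,0]+30); n,l,s,ce=cv2.connectedComponentsWithStats(g.astype(np.uint8))
for i in range(1,n):
    if s[i,4]>60: w=wback(ce[i],.07,o["eef_pos"],o["eef_rot"]); print("green",s[i],ce[i].round(1),w.round(4),(T.inv().apply(w-o["eef_pos"])*1e3).round(1))
gg=b.mean(2).astype(int)
for r in range(190,290,8): print(r,gg[r,330:480:6])
E
```

```text
time_s: 37.15
eef_pos: [0.4256, 0.014, 0.102]
eef_rot: [-3.142, -0.0, 1.659]
contact_force: [-0.3, 0.3, -0.6]
width: 0.0782
grasp_force: 0.0
{'eef_pos': [0.4256, 0.014, 0.102], 'eef_rot': [-3.1416, -0.0, 1.6589], 'width': 0.0782}
green [299  24  10  15 146] [303.5  31. ] [0.4275 0.1477 0.07  ] [133.   13.6  32. ]
green [352 167  17  17 216] [360.2 175.3] [0.4722 0.0606 0.07  ] [42.3 50.5 32. ]
green [ 340  215   45   39 1119] [362. 232.] [0.4794 0.0225 0.07  ] [ 3.7 54.3 32. ]
190 [107 105 108 110 109 106 190 192 193 195 195 165 107 106 109 134  96  95
  97  98 217 246 238 233 238]
198 [107 108 109 108 107 107 156 196 194 192 195 112 108 106 111 135 141 142
 142 131 246 246 233 233 241]
206 [108 110  23  27  28  28  31  30 151 189 191 161 106 107 117 134 142 141
 143 119 248 246 232 237 243]
214 [105  23  27  26  28  40  38  41  55  61 191 107 106 107 125 137 137 136
 141 114 246 246 233 238 243]
222 [ 23  28  27  62  68  79  74  75  61  54 170 105 107 106 141 137 118 141
 140 112 244 245 232 232 236]
230 [ 23  28  58  74  77  74  76  74 136  56 121 108 108 107 140 138 138 141
 142 145 245 242 229 229 228]
238 [ 24  26  61  72  73  76  74  75 138  77 172 108 108 110 136 141 138 141
 138 240 246 233 227 226 228]
246 [106  26  42  71  26  64  89  86 135  53 193 107 106 113 136 122 123 141
 125 248 246 224 227 226 226]
254 [195  96  47  56  24  28  85  87  86 193 165 108 107 113 137 133 138 140
 113 245 247 219 225 226 226]
262 [193 194 195 114  29  27  29  87  87  87 102 107 108 130 136 135 133 141
 112 245 245 225 227 226 226]
270 [191 192 192  93  27  25  29  28  87  88  88  92 106 142 139 134 140 142
 184 246 232 226 226 226 226]
278 [192 195 194 192  30  26  23  28  55  86  87  88  86 136 142 139 141 127
 247 247 230 230 225 226 229]
286 [194 195 195 194  75  25  29  26  29  79  87  87  88  86 126 132 141 113
 244 233 162 119  65  39  31]
```

```bash
python3 -m jog '[[[0,0,-0.0005,0.005,0,0,0],[0,0,-0.0005,0.015,0,0,0],[0,0,-0.0005,0.024,0,0,0],[0,0,-0.0005,0.028,0,0,0],[0,0,-0.0005,0.03,0,0,0],[0,0,-0.0005,0.031,0,0,0],[0,0,-0.0005,0.032,0,0,0],[0,0,-0.0005,0.033,0,0,0],[0,0,-0.0005,0.034,0,0,0],[0,0,-0.0005,0.0345,0,0,0]]]'
python3 -m jog '[[[0,0,0,0.0005,0,0,0],[0,0,0,0.001,0,0,0],[0,0,0,0.0015,0,0,0],[0,0,0,0.002,0,0,0],[0,0,0,0.002,0,0,0],[0,0,0,0.002,0,0,0],[0,0,0,0.002,0,0,0],[0,0,0,0.002,0,0,0],[0,0,0,0.002,0,0,0],[0,0,0,0.002,0,0,0]]]'
```

```text
time_s: 38.2
eef_pos: [0.425, 0.014, 0.0682]
eef_rot: [-3.141, -0.0, 1.659]
contact_force: [-8.3, 0.7, 13.6]
width: 0.0918
grasp_force: 6.4
time_s: 39.2
eef_pos: [0.4252, 0.0139, 0.0679]
eef_rot: [-3.141, 0.0, 1.66]
contact_force: [-16.2, 1.9, 27.5]
width: 0.0915
grasp_force: 13.2
```

Run:
```python
from station import env
from h import *
o=env.get_obs(); b=env.capture("wrist")["color"]; cv2.imwrite("pics/w13.png",b)
for n,(c,r) in {"w2":(153,97),"w4":(91,60),"w5":(76,97),"w10":(279,158),"w11":(282,175),"w12":(360,175)}.items():
    im=cv2.imread(f"pics/{n}.png"); print(n,im[r-2:r+3,c-2:c+3].reshape(-1,3).mean(0).round())
b=b.astype(int); g=(b[...,1]>b[...,2]+40)&(b[...,1]>b[...,0]+30); n,l,s,ce=cv2.connectedComponentsWithStats(g.astype(np.uint8))
for i in range(1,n):
    if s[i,4]>30: m=l==i; print("now",s[i],ce[i].round(1),b[m].mean(0).round())
for n,ref in(("w2",(153,70)),("w4",(92,25)),("w5",(76,59))):
    im=cv2.imread(f"pics/{n}.png"); c,r=ref; print(n,"redled",im[r-2:r+3,c-2:c+3].reshape(-1,3).mean(0).round())
rd=(b[...,2]>b[...,1]+60)&(b[...,2]>b[...,0]+60); n,l,s,ce=cv2.connectedComponentsWithStats(rd.astype(np.uint8))
for i in range(1,n):
    if s[i,4]>30: print("red",s[i],ce[i].round(1),b[l==i].mean(0).round())
print(np.round(o["moment"],3),np.round(o["contact_force"],1),o["eef_pos"])
```

```text
w2 [113. 167.  89.]
w4 [124. 182.  96.]
w5 [100. 152.  79.]
w10 [102. 144.  81.]
w11 [111. 158.  89.]
w12 [138. 188. 113.]
now [303  10  12  17 191] [308.2  17.8] [105. 194.  69.]
now [365 176  20  20 301] [374.3 185.7] [134. 184. 109.]
now [350 232  48  41 637] [371.4 246.2] [ 62. 115.  42.]
w2 redled [ 45.  49. 234.]
w4 redled [ 50.  57. 252.]
w5 redled [ 27.  31. 157.]
red [303  84  13  18 199] [309.   92.8] [ 49.  51. 221.]
red [366 133  21  22 345] [376.1 143.7] [ 70.  73. 242.]
[0.436 1.627 0.181] [-16.2   1.9  27.5] [0.4251971  0.01390527 0.06793666]
```

```bash
python3 -m jog '[[[0,0,0,-0.001,0,0,0],[0,0,0,-0.002,0,0,0],[0,0,0,-0.003,0,0,0],[0,0,0,-0.004,0,0,0],[0,0,0,-0.004,0,0,0],[0,0,0,-0.004,0,0,0],[0,0,0,-0.004,0,0,0],[0,0,0,-0.004,0,0,0],[0,0,0,-0.004,0,0,0],[0,0,0,-0.004,0,0,0]]]'
python3 - <<'E'
from h import *
from scipy.optimize import least_squares
# button seen from several poses: triangulate height of green top
V=[("w2",[.6048,-.0331,.1741],[-3.1379,-.0016,1.6614],(152,140)),("w4",[.6149,-.0556,.0787],[-3.1356,-.0027,1.6606],(80,117)),("w5",[.6169,-.0298,.0681],[-3.141,.003,1.659],(70,160)),("w10",[.4834,.0206,.2076],[3.14,0,1.658],(279,201))]
obs=[]
for n,p,r,u in V:
    b=cv2.imread(f"pics/{n}.png").astype(int); g=(b[...,1]>b[...,2]+40)&(b[...,1]>b[...,0]+30)
    nn,l,s,ce=cv2.connectedComponentsWithStats(g.astype(np.uint8)); i=1+np.argmin(np.hypot(*(ce[1:]-u).T)); print(n,s[i],ce[i].round(1))
    for z in(.066,.07,.074): print("   ",z,wback(ce[i],z,p,r).round(4))
E
```

```text
time_s: 40.25
eef_pos: [0.4251, 0.014, 0.0696]
eef_rot: [3.141, -0.0, 1.659]
contact_force: [-3.0, 0.6, 4.1]
width: 0.0921
grasp_force: 2.0
w2 [132 124  34  33 882] [148.6 140. ]
    0.066 [0.4801 0.0182 0.066 ]
    0.07 [0.4818 0.0186 0.07  ]
    0.074 [0.4835 0.0189 0.074 ]
w4 [  59   95   44   47 1649] [ 80.2 117.7]
    0.066 [0.4801 0.018  0.066 ]
    0.07 [0.4829 0.0181 0.07  ]
    0.074 [0.4857 0.0182 0.074 ]
w5 [  47  137   43   49 1689] [ 67.5 160.8]
    0.066 [0.4801 0.0178 0.066 ]
    0.07 [0.4831 0.0185 0.07  ]
    0.074 [0.4862 0.0193 0.074 ]
w10 [264 186  31  31 743] [279.1 201. ]
    0.066 [0.4819 0.0169 0.066 ]
    0.07 [0.4818 0.0179 0.07  ]
    0.074 [0.4818 0.019  0.074 ]
```

```bash
python3 -m jog '[[[0,0,0,-0.0005,0,0,0],[0,0,0,-0.001,0,0,0],[0,0,0,-0.0015,0,0,0],[0,0,0,-0.0015,0,0,0],[0,0,0,-0.0015,0,0,0],[0,0,0,-0.0015,0,0,0],[0,0,0,-0.0015,0,0,0],[0,0,0,-0.0015,0,0,0],[0,0,0,-0.0015,0,0,0],[0,0,0,-0.0015,0,0,0]]]'; python3 -c "
from station import env
import numpy as np
o=env.get_obs();print(o['eef_pos'],o['contact_force'],o['moment'])"
```

```text
time_s: 41.25
eef_pos: [0.425, 0.0139, 0.071]
eef_rot: [3.141, 0.0, 1.659]
contact_force: [-0.7, 1.0, 2.9]
width: 0.092
grasp_force: 1.6
[0.42504383 0.01394718 0.07103561] [-0.74461138  1.01303159  2.92840635] [ 0.20674624 -0.08550378  0.06988111]
```

```bash
cat > f.py <<'E'
from station import env
import numpy as np
o=env.get_obs();print(o['eef_pos'].round(4),np.round(o['contact_force'],2),np.round(o['moment'],3),round(float(o["grasp_force"]),2))
E
python3 -m jog '[[[0,0,0,-0.0005,0,0,0],[0,0,0,-0.001,0,0,0],[0,0,0,-0.0015,0,0,0],[0,0,0,-0.0015,0,0,0],[0,0,0,-0.0015,0,0,0],[0,0,0,-0.0015,0,0,0],[0,0,0,-0.0015,0,0,0],[0,0,0,-0.0015,0,0,0],[0,0,0,-0.0015,0,0,0],[0,0,0,-0.0015,0,0,0]]]' >/dev/null; python3 f.py
python3 -m jog '[[[0,0,0,-0.0005,0,0,0],[0,0,0,-0.001,0,0,0],[0,0,0,-0.0015,0,0,0],[0,0,0,-0.0015,0,0,0],[0,0,0,-0.0015,0,0,0],[0,0,0,-0.0015,0,0,0],[0,0,0,-0.0015,0,0,0],[0,0,0,-0.0015,0,0,0],[0,0,0,-0.0015,0,0,0],[0,0,0,-0.0015,0,0,0]]]' >/dev/null; python3 f.py
```

```text
[0.425  0.0139 0.0725] [-0.47  1.51  3.3 ] [ 0.243 -0.344  0.061] 1.18
[0.425  0.0139 0.074 ] [0.98 1.26 0.97] [ 0.129 -0.423  0.015] 0.75
```

Finger-pad force falls off linearly from 0.0696 to 0.074 m, and there is a hard stop at 0.068 m. So the button was fully depressed under 27-47 N. Next I retreat and check the final state.

```bash
python3 -m jog '[[[0,0,0,-0.01,0,0,0],[0,0,0,-0.04,0,0,0],[0,0,0,-0.08,0,0,0],[0,0,0,-0.12,0,0,0],[0,-0.03,0,-0.14,0,0,0],[0,-0.07,0,-0.14,0,0,0],[0,-0.11,0,-0.14,0,0,0],[0,-0.13,0,-0.14,0,0,0],[0,-0.13,0,-0.14,0,0,0],[0,-0.13,0,-0.14,0,0,0]]]'
python3 - <<'E'
from h import *
from station import env
for c,k,e in(("scene",KS,ES),("top",K,E)):
    im=env.capture(c)["color"]; cv2.imwrite(f"pics/{c}4.png",im); d=env.silhouettes(c,"hood_grip"); m=d[0]["region"]; 
    for th in(-.02,-.01,0,.01,.02,.03,.05):
        pts=fw([hood(th,x,dd,h) for x in(-88,88) for dd in(0,250) for h in(0,55.5)]+[hood(th,x,222,89) for x in(-50,50)])
        i2=np.zeros((420,560),np.uint8); cv2.fillConvexPoly(i2,cv2.convexHull(proj(pts,k,e).round().astype(np.int32)),1); print(c,th,round((m&(i2>0)).sum()/(m|(i2>0)).sum(),3))
    for n in("adaptor_center","spool_center","meter_center","flux_center","partsbin_center","screwdriver_center"):
        x=env.silhouettes(c,n); print(n,np.round(x[0]["centre"]) if x else None, end="; ")
    # pointer/red rows: dark and red pixels near the mark, through the clear hood
    u=proj(fw([[-45,-49,51],[-38,-49,53]]),k,e); print(u.round(1).tolist())
# button height: green centroid in the scene view, before and after
for n in("scene0","scene3","scene4"):
    b=cv2.imread(f"pics/{n}.png").astype(int); g=(b[...,1]>b[...,2]+40)&(b[...,1]>b[...,0]+30); ys,xs=np.nonzero(g[185:215,270:300]); print(n,len(ys),xs.mean()+270 if len(xs) else 0,ys.mean()+185 if len(ys) else 0)
E
python3 f.py
```

```text
time_s: 44.25
eef_pos: [0.4359, -0.1152, 0.214]
eef_rot: [-3.141, -0.001, 1.658]
contact_force: [-0.0, 0.1, -1.0]
width: 0.0917
grasp_force: 0.0
scene -0.02 0.97
scene -0.01 0.974
scene 0 0.977
scene 0.01 0.978
scene 0.02 0.963
scene 0.03 0.96
scene 0.05 0.948
adaptor_center [233. 303.]; spool_center [307. 301.]; meter_center [144. 328.]; flux_center [308. 122.]; partsbin_center [346. 117.]; screwdriver_center [156. 237.]; [[296.3, 215.5], [298.2, 216.1]]
top -0.02 0.0
top -0.01 0.0
top 0 0.0
top 0.01 0.0
top 0.02 0.0
top 0.03 0.0
top 0.05 0.0
adaptor_center [391. 186.]; spool_center [343. 136.]; meter_center [454. 231.]; flux_center [153. 281.]; partsbin_center [100. 251.]; screwdriver_center [385. 300.]; [[278.4, 197.4], [278.3, 195.0]]
scene0 52 283.9230769230769 199.96153846153845
scene3 44 283.47727272727275 200.29545454545453
scene4 52 283.9230769230769 199.96153846153845
[ 0.4363 -0.1156  0.214 ] [0.25 0.82 0.27] [-0.038 -0.103  0.015] 0.0
```

```bash
python3 -c "
from station import env
print(env.finish_job())"
```

```text
the job is handed in; nothing more can be done
None
```

I handed the job in at about 44 s of the 72 s limit: converter in the nest with its terminals to the carriage, pointer about 0.4 mm short of the red line's centre and not past it, hood closed and start button pressed to its stop. The button stopped about 4 mm higher than its stated travel allows, so I took full travel from the hard stop and spring force. The first press reached 47 N at the wrist, and nothing else on the bench was moved.

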